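# Drive out a bearing bushing and sort it by tag

## Task

Take the yellow-handled drift from its cradle and with it push the bronze bushing right through the bore of the white bearing block, until it lies clear of the block on the catch rails beyond, then lay the drift back in its cradle as it lay. Set the bushing in the red nest if the tag on the block's base is red, or in the green nest if it is green; never let it fall on the bench, and do not disturb the spray can, the bearing race and the wrench.

Things in the scene. Friction and masses are not known exactly. Their poses are not given: they have to be found in the camera images.
- bore (a point): Middle of the bore of the fixed white bearing block, on its axis, 62 mm above the bench. y runs along the level bore from the entry mouth (y = -22) to the exit mouth (y = +22), z is up. Block 76 wide (x), 44 along y, top 26 above the axis (bolt heads 32). Bore 31 mm in diameter; the bushing sits tight within 5 mm of its middle and needs about 6 to 12 N to slide.
- rails (a point): Middle of the catch rails, on the line of the bore axis, 60 mm beyond bore; same axes. A shallow steel V under 26 mm wide (fingers pass either side) runs from the exit mouth to 38 mm past this point and carries the bushing with its axis about 1.5 mm below the bore's; an end stop there reaches to 2 mm below the bore axis. The dark base plate below is 12 mm thick.
- tag_place (a point): The spot on the block's base plate, beside the block on its +x side, where the tag that judges this bushing lies.
- red_tag: Red tag disc, 34 in diameter, 3 thick, fixed flat; origin at the middle of its underside. It lies either on the block's base plate (the bushing is a reject) or on the aluminium spare-tag board, a 60 mm square plate off at the side.
- green_tag: Green tag disc, as the red one; whichever of the two is not on the block's base plate is the spare and means nothing.
- bushing_center (a point): Centre of the bronze bushing, 30 outside diameter, 32 long, 0.15 kg; its y axis is its length, along the bore at the start (about 0.5 mm below the bore's axis). Ends show a dark 14 mm hole, which the drift's 22 mm nose cannot enter.
- drift_grip (a point): Grip point of the drift, on its axis, 0.4 kg in all. y points along it towards the nose, z up as it lies. Yellow square handle 24 x 24 mm, from 47 behind (y = -47) to 23 ahead of this point; then a round aluminium nose 22 in diameter, ending at y = +103. The weight is balanced 5 to 10 mm ahead of this point.
- drift_tip (a point): Centre of the drift's flat nose end, 103 ahead of drift_grip; same axes.
- cradle_seat (a point): Where drift_grip is when the drift lies in its fixed cradle, 50 mm above the bench; y points the way the nose lies. Blue base 10 mm thick, two wooden notched supports 12 mm long at y = -39 (under the handle, notch 28 wide) and y = +83 (under the nose, notch 26 wide); their side walls reach to the height of the drift's axis.
- reject_nest: Red open tray for rejects, fixed, 106 x 106 outside, 30 high, walls and floor 5 thick; origin at the centre of its underside.
- pass_nest: Green open tray for passed parts, same size; origin at the centre of its underside.
- spray_can: Bystander: yellow spray can, 52 in diameter, 150 tall, origin at its foot.
- bearing_race: Bystander: steel ring lying flat, 52 outside diameter, 15 high, origin at its foot.
- wrench: Bystander: steel wrench lying flat along its x axis, about 200 long.
Not all that is in view belongs to the job. Several things look just like the pass_nest: the one meant starts farthest to the robot's right. What is shaped like the part that bears drift_grip but blue is not meant.

How it is judged:
By the outcome, as a careful person would: the job done as asked, in the order asked, and still so for the second after the job is handed in, with the robot touching nothing.
It also fails if it takes over 48 s, if anything falls off the work surface, if the arm or the gripper's body presses on something with over 40 N, if the wrist force passes 120 N, or if a joint passes its speed limit or range.

## Robot

A 6-joint arm with a two-finger parallel gripper is mounted at the origin on the work surface. World frame = base frame: x ahead of the robot, y to its left, z up, the work surface at z = 0. Lengths are in m, angles in degrees, forces in N, time in s.
With the tool pointing down it reaches from about 0.3 to 0.875 m from the base axis. Payload 6.4 kg.
Tool frame: the origin (TCP) lies at the very end of the fingers, on their centre line; the grasp point (between the pads) lies bot.hold_point_z behind it (bot.hold_point_z is the distance from the TCP to the grasp point, in m); y points along the fingers, z is the direction in which the jaws open and shut, and the axes are right-handed (so a half turn about y gives the same grasp; the last joint's range is limited). The gripper opens to 88 mm and grips with 3 to 60 N. Pads are 18 mm wide; open, the fingers measure 123 mm over their backs; the gripper's body (75 mm by 187 mm) begins 45 mm behind the grasp point.
Start: joints at [60.659, 10.359, 92.074, -0, 77.567, -11.82], TCP at [0.173, 0.548, 0.239] pointing down, gripper open.
Joint ranges: [-171.53, 171.53], [-51.25, 118.39], [17.06, 147.69], [-65.23, 245.23], [0, 150.52], [-178.68, 178.68]. Speed limits (degrees/s): [147.25, 147.25, 172.46, 180, 180, 180].

## Interface

Orientations are given as a 3x3 rotation matrix whose columns are the frame's x, y, z axes.
In Python, from rig import bot gives the robot as it stands.
- The arm moves only by the tool carry_out, never from a script. Its argument "steps" is a list of rows, each a list of 6 numbers: the shift along the tool's x, y, z in units of 50 cm (1.0 is 50 cm), then the turn, a rotation vector about the tool's x, y, z in units of 0.5 rad (1.0 is 0.5 rad). In form: [[dx, dy, dz, wx, wy, wz], ...]. A call has 1 to 20 rows; each row is the pose to reach, as a shift and turn from the pose commanded when the call began, along the tool's axes at that moment; what a row does not reach only later rows make up. A row lasts 1/8 s, in which the tool goes at most 62.5 mm and 10.7 degrees, less where a joint would pass 70% of its speed; a pose out of reach is approached as far as the arm can. A call with a number of a shift or a turn outside -1 to 1 is refused whole. A call with a gripper value outside its range is refused whole. "fingers" is the opening, from 0 (shut) to 1 (fully open), set as the call begins (left out, the last holds). The fingers move at their own pace and stop on an object; the grip force is fixed at half the most. Time passes only in rows, so rows that repeat a pose let the fingers close. It gives the time, the measured TCP pose, the force and the opening at its end, in the units of the state.
- bot.read_state(): the state, without advancing time (a new reading comes with each control period).
- bot.snapshot(name): name is "side" or "top"; returns (picture, depth): 420x560x3 uint8, red, green, blue; 420x560 float32, m along the optical axis (not along the pixel's ray), 0 where there is no reading.
- bot.calibration(name): a dict with "K" (3x3 intrinsics, pixels), "dist_coeffs" ([k1, k2, p1, p2, k3] as OpenCV has them; the pictures are not rectified), "pose" (4x4, takes a point from camera to world coordinates). Camera axes: x right, y up, looking along -z (the intrinsics and any distortion apply to the point x, -y, -z); pixel columns grow to the right and rows downward; lengths in m; the calibration is good to about 2 mm. A picture is of the moment at which its call begins. calibration takes no time and is no camera call.
- bot.finish_job(): hands the job in, once; it reports no verdict.
The state is a dict: "t": time; "q": joint angles; "qd": joint speeds; "joint_efforts": joint torques, N m; "eef_pos": TCP position; "eef_rot": TCP orientation; "contact_force": force on the tool from outside, world axes, zero at the start; "torque": the same for the moment, N m; "grip_width": finger opening in m.
Only numpy, scipy, OpenCV 4.12 (cv2) and the standard library are available. Lean on these libraries where they do the work, as an engineer would, in place of code of your own. Each camera call takes 0.05 s, during which the arm holds its last target.

## Working session

There is one attempt and no reset: what is moved stays moved. The work goes in short steps, Python scripts to look and compute and a tool call to move; the robot and the scene stay as the last step left them, time stands still between calls to the robot, and variables do not carry over. Pictures are saved under pics/ and viewed, and the job is handed in when it is done.

Besides the shell and the picture viewer there is one more tool, called after "Request:" by a JSON object that holds its "op" and its "data", one argument or row to a line. carry_out: Moves the arm, as the interface text tells. Its arguments: {"type":"object","properties":{"steps":{"type":"array","items":{"type":"array","items":{"type":"number","minimum":-1,"maximum":1}}},"fingers":{"type":"number"}},"required":["steps"]}

```bash
mkdir -p pics; ls; python3 - <<'E'
from rig import bot
import cv2,numpy as np
s=bot.read_state();print(s)
print(bot.hold_point_z)
for n in("side","top"):
    p,d=bot.snapshot(n);np.savez(f"pics/{n}0.npz",p=p,d=d);cv2.imwrite(f"pics/{n}0.png",p[:,:,::-1])
    c=bot.calibration(n);print(n,c)
E
```

```text
pics
{'t': 0.0, 'q': array([ 6.06574339e+01,  1.03997546e+01,  9.21296159e+01, -1.94218668e-03,
        7.75648882e+01, -1.18192801e+01]), 'qd': array([-0.06043298, -0.02505568, -0.0001188 ,  0.00716067,  0.00024775,
       -0.04567323]), 'joint_efforts': array([ 1.77988175e-03, -4.33855963e+01, -3.41858625e+01,  7.04052625e-02,
        3.84617387e-02, -1.46805623e-04]), 'eef_pos': array([0.17286018, 0.54787003, 0.23784831]), 'eef_rot': array([[ 9.53596748e-01, -7.77304364e-04,  3.01085767e-01],
       [-3.01086616e-01, -1.45028368e-03,  9.53595693e-01],
       [-3.04574320e-04, -9.99998646e-01, -1.61702174e-03]]), 'contact_force': array([-0.24046908, -0.17213708, -0.34586493]), 'torque': array([-0.03676608, -0.02368827, -0.03978914]), 'grip_width': 0.08806880447433622}
0.0187
side {'K': array([[440.99805642,   0.        , 275.0836103 ],
       [  0.        , 440.99805642, 212.72079174],
       [  0.        ,   0.        ,   1.        ]]), 'dist_coeffs': array([0.03036119, 0.        , 0.        , 0.        , 0.        ]), 'pose': array([[ 0.77831503,  0.42211856, -0.4648028 , -0.16888452],
       [-0.6277692 ,  0.53669565, -0.56379395, -0.7276548 ],
       [ 0.01146975,  0.73059818,  0.68271132,  0.99619737],
       [ 0.        ,  0.        ,  0.        ,  1.        ]])}
top {'K': array([[381.55487076,   0.        , 276.87550998],
       [  0.        , 381.55487076, 207.15188578],
       [  0.        ,   0.        ,   1.        ]]), 'dist_coeffs': array([0.00202311, 0.        , 0.        , 0.        , 0.        ]), 'pose': array([[ 0.02998511,  0.98947078, -0.14159259,  0.33469301],
       [-0.99952631,  0.03066447,  0.00261798,  0.013104  ],
       [ 0.00693228,  0.14144702,  0.98992155,  1.04192239],
       [ 0.        ,  0.        ,  0.        ,  1.        ]])}
```

View pics/side0.png

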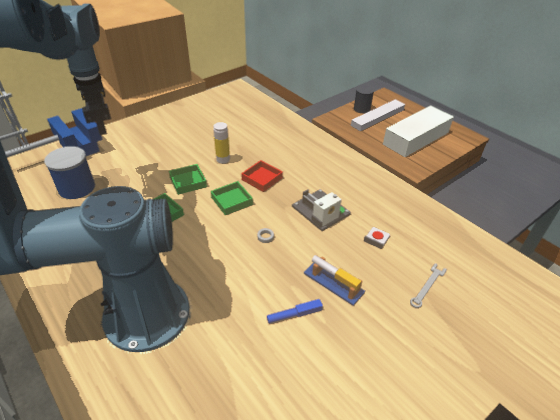

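View pics/top0.png

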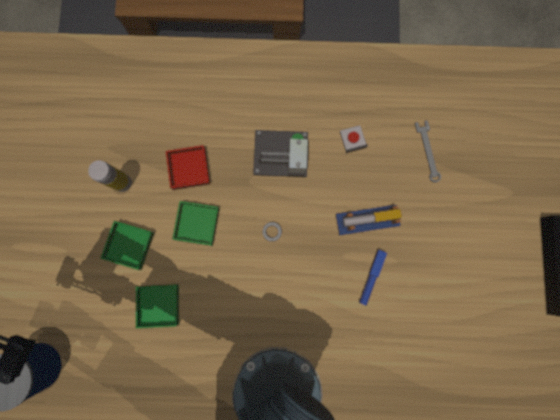

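```bash
cat > h.py <<'E'
import numpy as np,cv2
from rig import bot
def cal(n):
    c=bot.calibration(n);return c["K"],c["dist_coeffs"],c["pose"]
def ray(n,px):
    K,D,P=cal(n)
    u=cv2.undistortPoints(np.array(px,float).reshape(-1,1,2),K,D).reshape(-1,2)
    d=np.c_[u[:,0],-u[:,1],-np.ones(len(u))]@P[:3,:3].T
    return P[:3,3],d
def at_z(n,px,z):
    o,d=ray(n,px); t=(z-o[2])/d[:,2]; return o+t[:,None]*d
def proj(n,X):
    K,D,P=cal(n); X=np.array(X,float).reshape(-1,3)
    c=(X-P[:3,3])@P[:3,:3]; c=c*[1,-1,-1]
    return cv2.projectPoints(c,np.zeros(3),np.zeros(3),K,D)[0].reshape(-1,2)
def cloud(n,d):
    h,w=d.shape;v,u=np.mgrid[:h,:w]
    K,D,P=cal(n)
    x=cv2.undistortPoints(np.c_[u.ravel(),v.ravel()].astype(float).reshape(-1,1,2),K,D).reshape(-1,2)
    c=np.c_[x[:,0],-x[:,1],-np.ones(len(x))]*d.reshape(-1,1)
    return (c@P[:3,:3].T+P[:3,3]).reshape(h,w,3)
def crop(p,x0,y0,w,h,s,name):
    im=cv2.resize(p[y0:y0+h,x0:x0+w,::-1],None,fx=s,fy=s,interpolation=cv2.INTER_CUBIC)
    for i in range(0,w,10):
        cv2.putText(im,str(x0+i),(i*s,8),0,.3,(0,0,255),1); im[:4,i*s]=(0,0,255)
    for j in range(0,h,10):
        cv2.putText(im,str(y0+j),(0,j*s+4),0,.3,(255,0,255),1); im[j*s,:6]=(255,0,255)
    cv2.imwrite(f"pics/{name}.png",im)
E
python3 - <<'E'
from h import *
T=np.load("pics/top0.npz");S=np.load("pics/side0.npz")
crop(T["p"],245,120,80,65,10,"t_block");crop(T["p"],330,195,80,45,10,"t_drift")
crop(S["p"],285,180,70,55,11,"s_block");crop(S["p"],295,245,80,60,10,"s_drift")
crop(T["p"],80,140,150,110,5,"t_nests")
for n,d in(("top",T["d"]),("side",S["d"])):
    C=cloud(n,d); print(n, C[200,450] if n=="top" else C[330,330])
    print((d==0).mean())
E
```

```text
top [ 0.51822963 -0.46797123  0.00225052]
0.004009353741496599
side [ 0.34238075 -0.3370007   0.00088941]
0.003869047619047619
```

View pics/t_block.png

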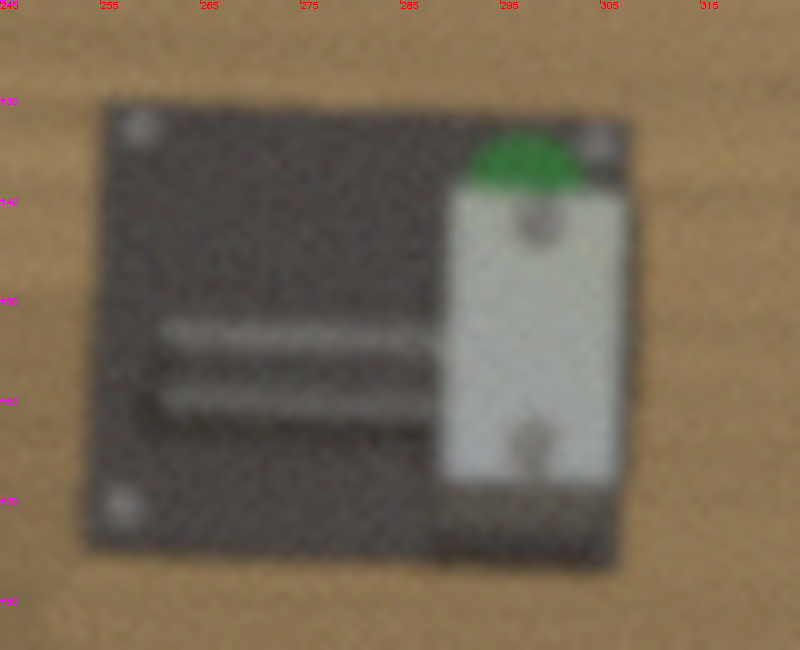

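View pics/t_drift.png

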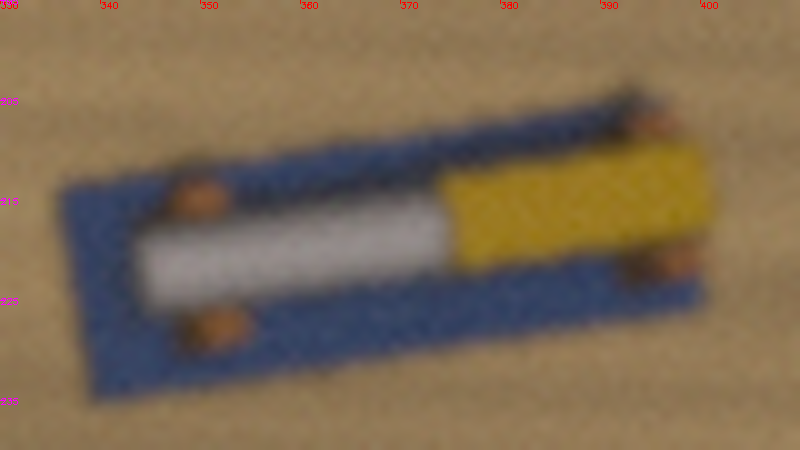

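View pics/s_block.png

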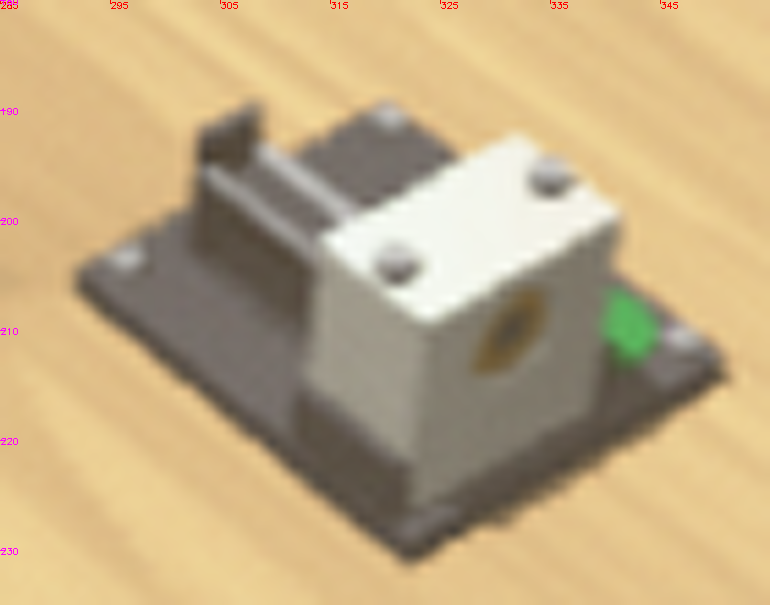

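View pics/s_drift.png

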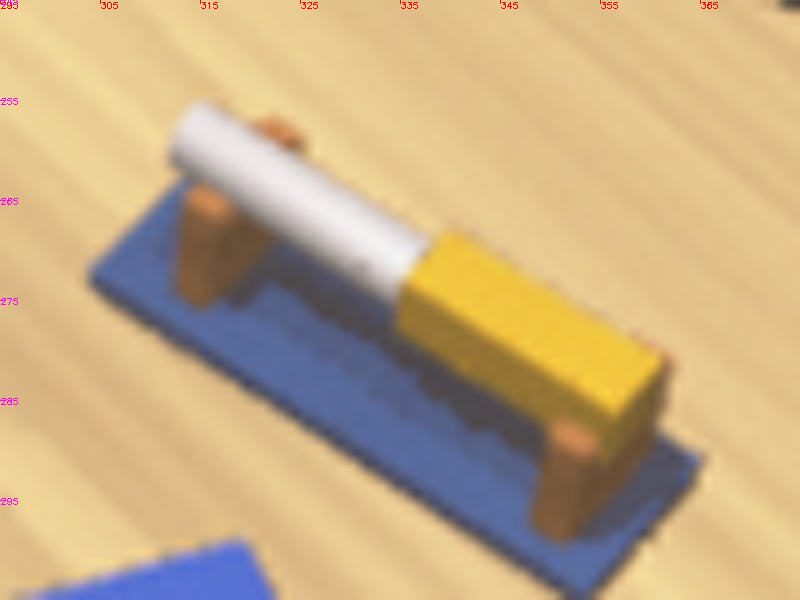

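View pics/t_nests.png

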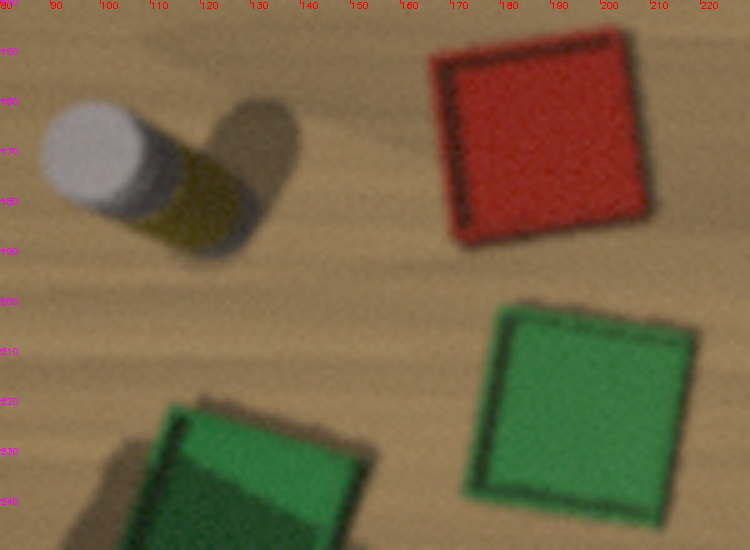

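```bash
cat > m.py <<'E'
from h import *
def pts(n,L,x0,y0,s,z,lab):
    px=np.array(L,float)/s+[x0-.5,y0-.5]
    P=at_z(n,px,z); print(lab,"mean",(P.mean(0)*1000).round(1))
    print("  ",(P[:,:2]*1000).round(1).tolist(),"sides",[round(float(np.linalg.norm(P[i]-P[i-1])*1000),1) for i in range(len(P))])
    e=[np.degrees(np.arctan2(*(P[i]-P[i-1])[[1,0]])).round(1) for i in range(len(P))];print("   dir",e)
    return P
E
python3 - <<'E'
from m import *
pts("top",[(455,185),(630,190),(617,483),(440,478)],245,120,10,.088,"T blocktop")
pts("side",[(315,237),(518,133),(620,215),(425,322)],285,180,11,.088,"S blocktop")
pts("top",[(440,177),(703,143),(715,227),(455,270)],330,195,10,.062,"T handle")
pts("side",[(410,285),(452,228),(668,358),(615,415)],295,245,10,.062,"S handle")
# nose tip: top, horizontal silhouette centre ends at axis height
pts("top",[(148,270)],330,195,10,.050,"T tip")
# bore face ellipse centre side
pts("side",[(510,332)],285,180,11,.0615,"S bore mouth")
# cradle base (z=.010)
pts("top",[(62,190),(655,98),(705,305),(97,398)],330,195,10,.010,"T cradle")
pts("side",[(92,272),(185,180),(703,460),(588,595)],295,245,10,.010,"S cradle")
# base plate block z=.012
pts("top",[(103,100),(632,122),(615,570),(88,550)],245,120,10,.012,"T base")
# nest rim z=.030
pts("top",[(500,306),(698,333),(662,527),(466,495)],80,140,5,.030,"T green")
# rails
pts("top",[(165,332),(440,338),(440,412),(165,398)],245,120,10,.05,"T rails")
E
```

```text
T blocktop mean [614.3 -39.8  88. ]
   [[653.3, -18.0], [653.4, -63.4], [575.4, -61.5], [575.2, -16.1]] sides [78.0, 45.4, 78.0, 45.4]
   dir [np.float64(-1.4), np.float64(-89.8), np.float64(178.6), np.float64(90.2)]
S blocktop mean [613.7 -33.1  88. ]
   [[575.8, -9.4], [652.8, -12.2], [650.4, -56.1], [575.7, -54.5]] sides [45.1, 77.1, 43.9, 74.7]
   dir [np.float64(89.9), np.float64(-2.1), np.float64(-93.1), np.float64(178.8)]
T handle mean [ 463.4 -276.2   62. ]
   [[469.4, -240.4], [480.4, -308.8], [458.5, -311.6], [445.3, -244.1]] sides [24.4, 69.3, 22.1, 68.8]
   dir [np.float64(8.8), np.float64(-80.8), np.float64(-172.8), np.float64(101.1)]
S handle mean [ 463.5 -273.1   62. ]
   [[445.6, -243.6], [468.8, -236.5], [482.2, -304.1], [457.2, -308.4]] sides [65.8, 24.2, 68.9, 25.4]
   dir [np.float64(100.1), np.float64(17.1), np.float64(-78.8), np.float64(-170.1)]
T tip mean [ 444.1 -166.9   50. ]
   [[444.1, -166.9]] sides [0.0]
   dir [np.float64(0.0)]
S bore mouth mean [613.6 -53.   61.5]
   [[613.6, -53.0]] sides [0.0]
   dir [np.float64(0.0)]
T cradle mean [ 456.7 -237.5   10
[... 362 characters left out ...]
np.float64(11.4), np.float64(-74.9), np.float64(-168.8)]
T base mean [634.9   5.   12. ]
   [[700.2, 78.9], [698.6, -69.7], [569.9, -67.4], [571.0, 78.1]] sides [129.2, 148.6, 128.7, 145.5]
   dir [np.float64(0.4), np.float64(-90.6), np.float64(179.0), np.float64(89.6)]
T green mean [431.8 224.7  30. ]
   [[488.8, 271.8], [477.5, 165.1], [373.6, 178.8], [387.3, 283.1]] sides [102.2, 107.3, 104.8, 105.2]
   dir [np.float64(-6.3), np.float64(-96.1), np.float64(172.5), np.float64(82.5)]
T rails mean [613.3  20.3  50. ]
   [[622.6, 57.4], [623.3, -16.3], [602.9, -16.8], [604.4, 56.8]] sides [18.2, 73.7, 20.4, 73.6]
   dir [np.float64(2.1), np.float64(-89.5), np.float64(-178.5), np.float64(88.8)]
```

```bash
cat >> h.py <<'E'
from scipy.spatial.transform import Rotation as R
def down(a):
    a=np.radians(a); z=np.array([np.cos(a),np.sin(a),0]); y=np.array([0,0,-1.]); return np.c_[np.cross(y,z),y,z]
def go(p,a,s=None):
    s=s or bot.read_state()
    Rc=s["eef_rot"]; d=Rc.T@(np.array(p)-s["eef_pos"])/.5
    w=R.from_matrix(Rc.T@down(a)).as_rotvec()/.5
    return np.r_[d,w].round(4).tolist()
def st():
    s=bot.read_state(); r=s["eef_rot"]
    print("t %.2f"%s["t"],"pos",(s["eef_pos"]*1000).round(1),"zang %.2f"%np.degrees(np.arctan2(r[1,2],r[0,2])),"tilt",r[:2,1].round(4),"F",s["contact_force"].round(1),"M",s["torque"].round(2),"w %.1f"%(s["grip_width"]*1000),"q",s["q"].round(0))
E
python3 - <<'E'
from h import *
st()
print(go([.33,.10,.2],45)); print(go([.46,-.256,.15],10.2))
T=np.load("pics/top0.npz");S=np.load("pics/side0.npz")
CT=cloud("top",T["d"]);CS=cloud("side",S["d"])
for l,C,sl in(("T blocktop",CT,np.s_[142:163,292:304]),("T handle",CT,np.s_[212:219,378:398]),("S block",CS,np.s_[198:204,320:332]),("S handle",CS,np.s_[274:282,340:352]),("T bench",CT,np.s_[250:300,400:450]),("T bench2",CT,np.s_[180:200,300:330]),("S bench",CS,np.s_[320:350,330:370]),("S bench2",CS,np.s_[230:240,300:305])):
    print(l,np.median(C[sl].reshape(-1,3),0).round(4))
E
```

```text
t 0.10 pos [172.8 547.9 237.9] zang 72.48 tilt [-0.0008 -0.0014] F [-0.8 -0.  -0.7] M [ 0.02  0.03 -0.  ] w 88.0 q [ 61.  10.  92.  -0.  78. -12.]
[0.5694, 0.0768, -0.7595, 0.0032, 0.9592, 0.0001]
[1.0318, 0.1776, -1.3601, 0.0031, 2.174, 0.0011]
T blocktop [ 0.6165 -0.0376  0.088 ]
T handle [ 0.4633 -0.2766  0.0621]
S block [ 0.6074 -0.0325  0.0887]
S handle [ 0.4561 -0.2686  0.061 ]
T bench [ 0.3128 -0.3926  0.0006]
T bench2 [ 5.362e-01 -9.180e-02  1.000e-04]
S bench [ 0.373  -0.3766 -0.0008]
S bench2 [ 0.5131 -0.035  -0.    ]
```

Request:
{"op": "carry_out", "data": {
  "steps": [
    [0.5694,0.077,-0.76,0.003,0.95,0],
    [0.5694,0.077,-0.76,0.003,0.95,0],
    [0.5694,0.077,-0.76,0.003,0.95,0],
    [0.5694,0.077,-0.76,0.003,0.95,0],
    [0.5694,0.077,-0.76,0.003,0.95,0],
    [0.5694,0.077,-0.76,0.003,0.95,0],
    [0.5694,0.077,-0.76,0.003,0.95,0],
    [0.5694,0.077,-0.76,0.003,0.95,0],
    [0.5694,0.077,-0.76,0.003,0.95,0]
  ],
  "fingers": 0.75
}}

```text
t: 1.23
eef_pos: [0.3306, 0.0982, 0.2]
eef_rot: [[0.706, 0.0, 0.708], [-0.708, 0.001, 0.706], [-0.0, -1.0, 0.001]]
contact_force: [0.2, 0.4, 0.1]
grip_width: 0.0662
```

```bash
python3 - <<'E'
from h import *
st()
print(go([.460,-.256,.12],10.2))
E
```

```text
t 1.23 pos [330.6  98.2 200. ] zang 44.94 tilt [0.0004 0.001 ] F [0.2 0.4 0.1] M [-0.03  0.01  0.01] w 66.2 q [ -3. -20. 125.   0.  75. -48.]
[0.6844, 0.1594, -0.3174, -0.0017, 1.2126, -0.0014]
```

Request:
{"op": "carry_out", "data": {
  "steps": [
    [0.684,0.159,-0.317,-0.0017,1.0,-0.0014],
    [0.684,0.159,-0.317,-0.0017,1.0,-0.0014],
    [0.684,0.159,-0.317,-0.0017,1.0,-0.0014],
    [0.684,0.159,-0.317,-0.0017,1.0,-0.0014],
    [0.684,0.159,-0.317,-0.0017,1.0,-0.0014],
    [0.684,0.159,-0.317,-0.0017,1.0,-0.0014],
    [0.684,0.159,-0.317,-0.0017,1.0,-0.0014],
    [0.684,0.159,-0.317,-0.0017,1.0,-0.0014],
    [0.684,0.159,-0.317,-0.0017,1.0,-0.0014]
  ]
}}

```text
t: 2.35
eef_pos: [0.4616, -0.2508, 0.1205]
eef_rot: [[0.288, 0.0, 0.958], [-0.958, 0.001, 0.288], [-0.001, -1.0, 0.0]]
contact_force: [0.1, 1.1, -0.8]
grip_width: 0.066
```

```bash
python3 - <<'E'
from h import *
st()
print(go([.460,-.256,.10],10.2))
p,d=bot.snapshot("side");crop(p,280,180,110,120,6,"s1")
p,d=bot.snapshot("top");crop(p,330,190,90,60,8,"t1")
E
```

```text
t 2.35 pos [ 461.6 -250.8  120.5] zang 16.72 tilt [0.0001 0.0009] F [ 0.1  1.1 -0.8] M [-0.07  0.01 -0.04] w 66.0 q [-42.  12. 105.   0.  63. -58.]
[0.0091, 0.0411, -0.006, -0.0007, 0.2277, -0.0018]
```

View pics/s1.png

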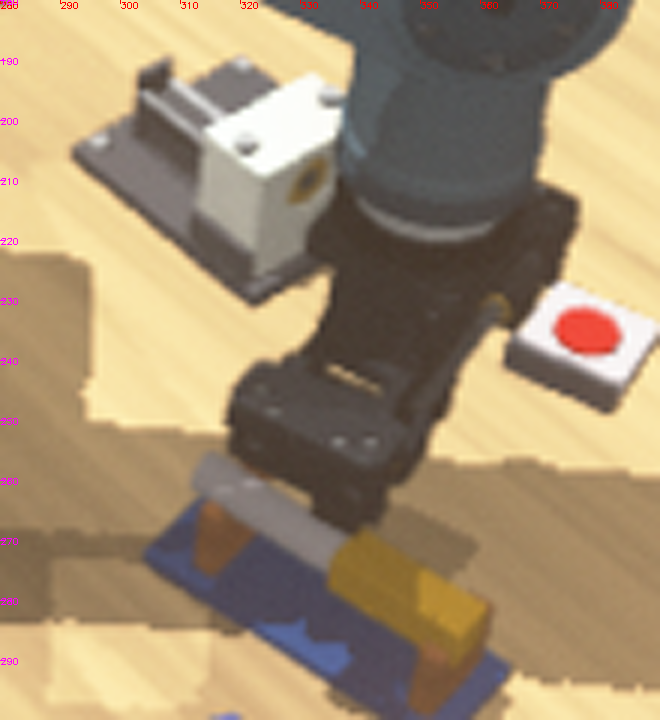

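View pics/t1.png

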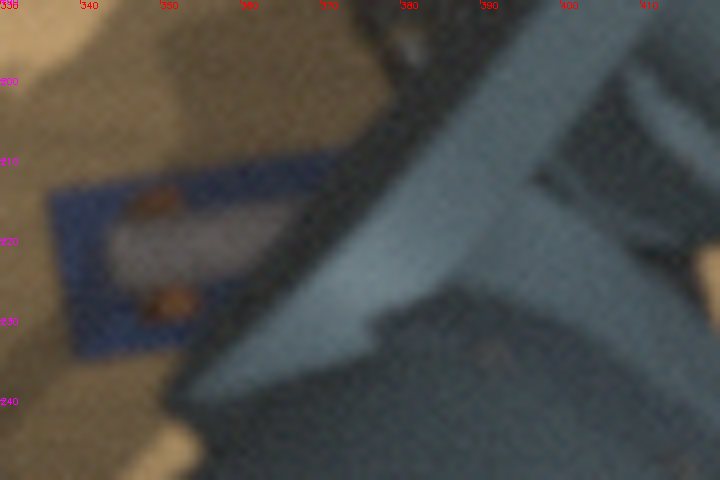

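Request:
{"op": "carry_out", "data": {
  "steps": [
    [0.009,0.02,-0.006,-0.001,0.228,-0.002],
    [0.009,0.041,-0.006,-0.001,0.228,-0.002],
    [0.009,0.041,-0.006,-0.001,0.228,-0.002],
    [0.009,0.041,-0.006,-0.001,0.228,-0.002]
  ]
}}

```text
t: 2.95
eef_pos: [0.4601, -0.2579, 0.1001]
eef_rot: [[0.177, 0.0, 0.984], [-0.984, -0.001, 0.177], [0.001, -1.0, 0.0]]
contact_force: [-0.3, -0.6, 0.6]
grip_width: 0.0662
```

```bash
python3 - <<'E'
from h import *
st()
print(go([.460,-.256,.0315],10.2))
p,d=bot.snapshot("side");crop(p,300,220,80,80,9,"s2")
print(proj("side",[[.460,-.256,.1]]),proj("side",[bot.read_state()["eef_pos"]]))
E
```

```text
t 2.95 pos [ 460.1 -257.9  100.1] zang 10.17 tilt [ 0.0002 -0.0009] F [-0.3 -0.6  0.6] M [ 0.01  0.08 -0.02] w 66.2 q [-42.  14. 105.  -0.  61. -52.]
[-0.0038, 0.1371, 0.0004, -0.0001, -0.0012, 0.0018]
[[344.17390777 264.09918051]] [[344.80333562 264.4676281 ]]
```

View pics/s2.png

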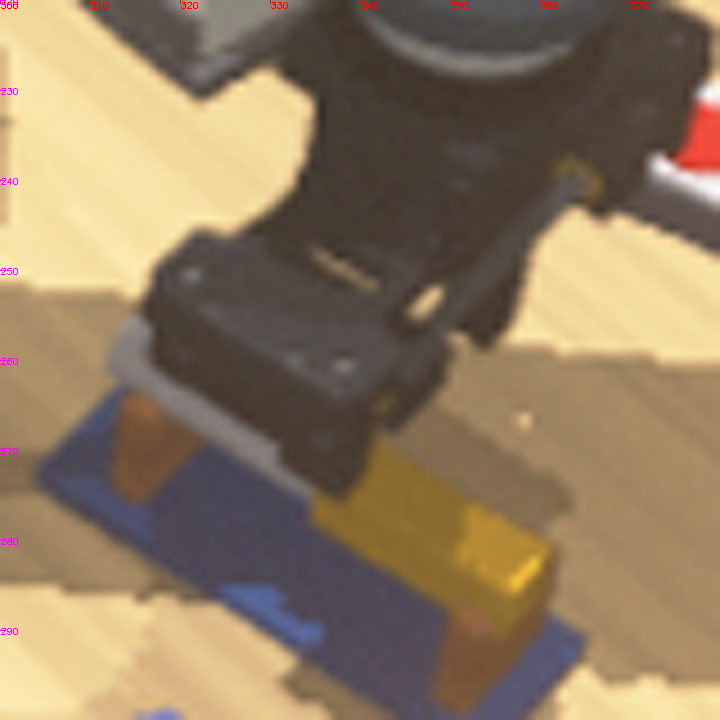

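```bash
python3 - <<'E'
from h import *
s=bot.read_state();r=s["eef_rot"];p=s["eef_pos"]
P=[p+r@np.array([a,0,b])/1000 for b in(-33,-50) for a in(-9,9)]
print(((proj("side",P)-[300-.5,220-.5])*9).round(0))
E
```

```text
[[318. 454.]
 [369. 486.]
 [283. 489.]
 [335. 521.]]
```

Request:
{"op": "carry_out", "data": {
  "steps": [
    [-0.001,0.05,0.0,0,-0.001,0.002],
    [-0.001,0.1,0.0,0,-0.001,0.002],
    [-0.001,0.137,0.0,0,-0.001,0.002],
    [-0.001,0.137,0.0,0,-0.001,0.002],
    [-0.001,0.137,0.0,0,-0.001,0.002]
  ]
}}

```text
t: 3.62
eef_pos: [0.4605, -0.2581, 0.0321]
eef_rot: [[0.176, 0.001, 0.984], [-0.984, -0.001, 0.176], [0.001, -1.0, 0.001]]
contact_force: [1.3, 0.1, 0.4]
grip_width: 0.0662
```

```bash
python3 - <<'E'
from h import *
st()
E
```

```text
t 3.62 pos [ 460.5 -258.1   32.1] zang 10.12 tilt [ 0.0007 -0.0005] F [1.3 0.1 0.4] M [-0.08  0.02  0.04] w 66.2 q [-42.  21. 106.   0.  53. -52.]
```

Request:
{"op": "carry_out", "data": {
  "steps": [
    [0,0,0,0,0,0],
    [0,0,0,0,0,0],
    [0,0,0,0,0,0],
    [0,0,0,0,0,0]
  ],
  "fingers": 0
}}

```text
t: 4.12
eef_pos: [0.46, -0.2577, 0.0315]
eef_rot: [[0.176, 0.0, 0.984], [-0.984, -0.0, 0.176], [0.0, -1.0, 0.0]]
contact_force: [-0.2, 0.7, -0.0]
grip_width: 0.0284
```

```bash
python3 - <<'E'
from h import *
st()
E
```

```text
t 4.12 pos [ 460.  -257.7   31.5] zang 10.12 tilt [ 0.0001 -0.    ] F [-0.2  0.7 -0. ] M [-0.05  0.11  0.01] w 28.4 q [-42.  21. 106.   0.  53. -52.]
```

Request:
{"op": "carry_out", "data": {
  "steps": [
    [0,0,0,0,0,0],
    [0,0,0,0,0,0],
    [0,0,0,0,0,0]
  ]
}}

```text
t: 4.5
eef_pos: [0.4602, -0.2578, 0.0315]
eef_rot: [[0.176, 0.0, 0.984], [-0.984, -0.0, 0.176], [0.0, -1.0, 0.0]]
contact_force: [2.9, 0.2, 0.8]
grip_width: 0.0236
```

```bash
python3 - <<'E'
from h import *
st()
E
```

```text
t 4.50 pos [ 460.2 -257.8   31.5] zang 10.11 tilt [ 0.0005 -0.0001] F [2.9 0.2 0.8] M [ 0.02 -0.26  0.05] w 23.6 q [-42.  21. 106.   0.  53. -52.]
```

Request:
{"op": "carry_out", "data": {
  "steps": [
    [0,-0.02,0,0,0,0],
    [0,-0.06,0,0,0,0],
    [0,-0.14,0,0,0,0],
    [0,-0.2,0,0,0,0],
    [0,-0.2,0,0,0,0],
    [0,-0.2,0,0,0,0]
  ]
}}

```text
t: 5.25
eef_pos: [0.4589, -0.2568, 0.1298]
eef_rot: [[0.175, -0.002, 0.984], [-0.984, 0.002, 0.175], [-0.002, -1.0, -0.002]]
contact_force: [0.3, 0.0, -4.6]
grip_width: 0.0241
```

```bash
python3 - <<'E'
from h import *
st()
p,d=bot.snapshot("side");crop(p,290,190,90,70,8,"s3");np.savez("pics/s3.npz",p=p,d=d)
p,d=bot.snapshot("top");crop(p,320,180,100,65,8,"t3");np.savez("pics/t3.npz",p=p,d=d)
E
```

```text
t 5.25 pos [ 458.9 -256.8  129.8] zang 10.10 tilt [-0.0022  0.002 ] F [ 0.3  0.  -4.6] M [-0.01  0.06  0.06] w 24.1 q [-42.  12. 104.  -0.  64. -52.]
```

View pics/s3.png

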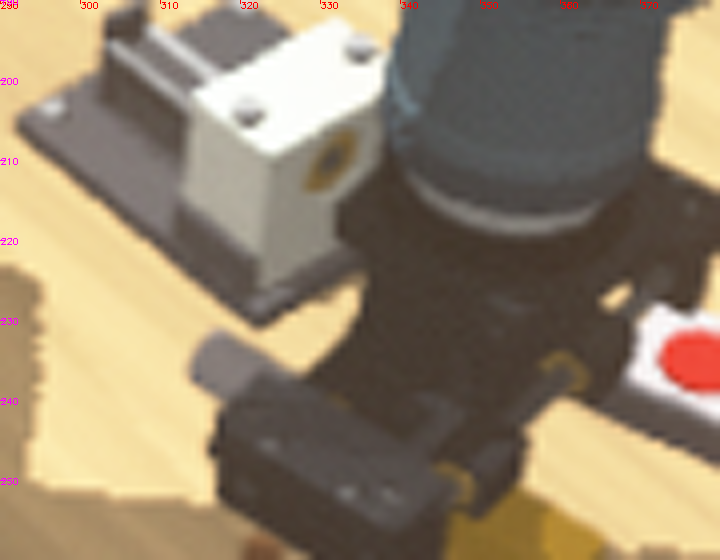

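View pics/t3.png

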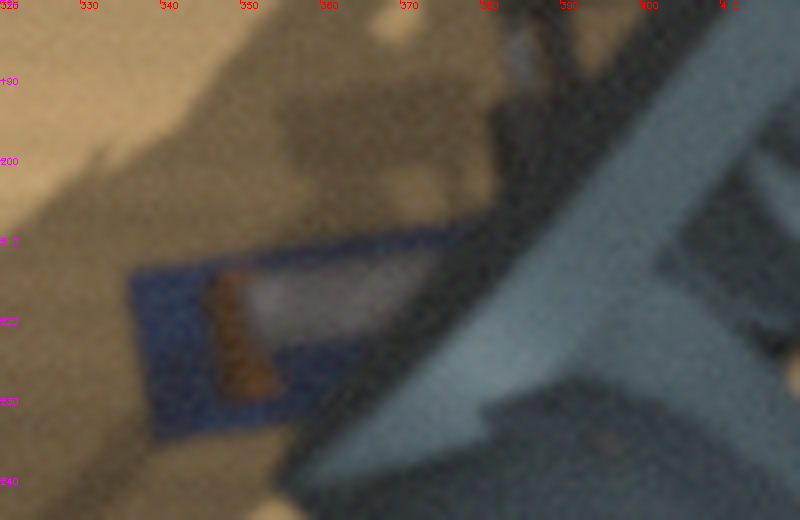

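```bash
python3 - <<'E'
from h import *
T=np.load("pics/t3.npz");C=cloud("top",T["d"])
M=C[205:225,345:380].reshape(-1,3);M=M[M[:,2]>.12];M=M[M[:,2]<.175]
d=np.array([np.cos(np.radians(100.1)),np.sin(np.radians(100.1))]);n=np.array([d[1],-d[0]])
tcp=np.array([.4589,-.2568])
a=(M[:,:2]-tcp)@d*1e3;l=(M[:,:2]-tcp)@n*1e3
for lo in range(20,110,10):
    m=(a>=lo)&(a<lo+10)
    if m.sum()>4:print(lo,m.sum(),"lat",l[m].min().round(1),l[m].max().round(1),"z top",np.percentile(M[m,2]*1e3,90).round(1))
print(a.max())
T=np.load("pics/top0.npz");C=cloud("top",T["d"])
M=C[200:235,335:405].reshape(-1,3);M=M[(M[:,2]>.048)&(M[:,2]<.07)]
a=(M[:,:2]-[.4601,-.2578])@d*1e3;l=(M[:,:2]-[.4601,-.2578])@n*1e3
print("orig",a.min(),a.max())
for lo in range(-60,110,10):
    m=(a>=lo)&(a<lo+10)&(abs(l)<13)
    if m.sum()>4:print(lo,m.sum(),"lat",l[m].min().round(1),l[m].max().round(1),"z top",np.percentile(M[m,2]*1e3,90).round(1))
E
```

```text
40 11 lat -1.1 7.2 z top 158.9
50 30 lat -10.9 7.3 z top 160.8
60 41 lat -13.6 7.4 z top 160.1
70 36 lat -13.3 8.2 z top 159.8
80 43 lat -13.5 8.1 z top 159.7
90 34 lat -13.0 6.5 z top 159.0
96.38997810894334
orig -53.6338514629486 96.04546447110049
-60 14 lat -12.2 10.8 z top 63.9
-50 34 lat -12.3 11.1 z top 63.6
-40 39 lat -12.4 11.5 z top 64.2
-30 34 lat -12.4 9.7 z top 64.9
-20 38 lat -12.5 10.9 z top 63.7
-10 34 lat -12.8 10.3 z top 63.7
0 37 lat -12.9 11.0 z top 64.5
10 37 lat -12.7 10.0 z top 64.6
20 34 lat -11.7 9.9 z top 62.4
30 31 lat -12.1 9.4 z top 62.3
40 31 lat -11.2 10.0 z top 62.3
50 34 lat -12.2 9.7 z top 61.0
60 30 lat -11.2 8.1 z top 62.2
70 33 lat -12.0 12.5 z top 60.8
80 31 lat -11.3 8.6 z top 61.8
90 26 lat -12.2 9.2 z top 61.7
```

```bash
python3 - <<'E'
from h import *
st()
print(go([.615,-.185,.10],-0.3))
T=np.load("pics/top0.npz");C=cloud("top",T["d"])
M=C[124:154,338:370].reshape(-1,3);M=M[M[:,2]>.006];print("board",M.min(0).round(3),M.max(0).round(3),np.median(M,0).round(3))
E
```

```text
t 5.35 pos [ 458.7 -256.7  129.3] zang 10.11 tilt [-0.003   0.0027] F [-0.4 -0.5 -3.3] M [-0.06  0.05 -0.02] w 23.8 q [-42.  12. 104.  -0.  64. -52.]
[-0.0861, 0.0581, 0.333, 0.0055, 0.3633, -0.0059]
board [ 0.335 -0.235  0.006] [0.72  0.013 1.042] [ 0.68  -0.196  0.013]
```

Request:
{"op": "carry_out", "data": {
  "steps": [
    [-0.086,0.058,0.333,0.005,0.363,-0.005],
    [-0.086,0.058,0.333,0.005,0.363,-0.005],
    [-0.086,0.058,0.333,0.005,0.363,-0.005],
    [-0.086,0.058,0.333,0.005,0.363,-0.005],
    [-0.086,0.058,0.333,0.005,0.363,-0.005],
    [-0.086,0.058,0.333,0.005,0.363,-0.005]
  ]
}}

```text
t: 6.1
eef_pos: [0.6152, -0.1867, 0.1019]
eef_rot: [[-0.006, 0.001, 1.0], [-1.0, -0.002, -0.006], [0.002, -1.0, 0.002]]
contact_force: [-0.0, -0.4, -4.4]
grip_width: 0.0235
```

```bash
python3 - <<'E'
from h import *
st()
print(go([.615,-.185,.0435],-0.3))
E
```

```text
t 6.10 pos [ 615.2 -186.7  101.9] zang -0.35 tilt [ 0.0015 -0.0018] F [-0.  -0.4 -4.4] M [-0.07  0.06  0.06] w 23.5 q [-27.  27.  88.  -0.  65. -27.]
[-0.0036, 0.1169, -0.0006, -0.003, -0.0018, 0.0036]
```

Request:
{"op": "carry_out", "data": {
  "steps": [
    [-0.002,0.06,0,-0.003,-0.001,0.003],
    [-0.002,0.117,0,-0.003,-0.001,0.003],
    [-0.002,0.117,0,-0.003,-0.001,0.003],
    [-0.002,0.117,0,-0.003,-0.001,0.003],
    [-0.002,0.117,0,-0.003,-0.001,0.003]
  ]
}}

```text
t: 6.72
eef_pos: [0.6175, -0.1861, 0.0459]
eef_rot: [[-0.005, 0.004, 1.0], [-1.0, -0.002, -0.005], [0.002, -1.0, 0.004]]
contact_force: [-0.9, -0.0, -4.4]
grip_width: 0.0239
```

```bash
python3 - <<'E'
from h import *
st()
p,d=bot.snapshot("side");crop(p,285,180,80,70,10,"s4");np.savez("pics/s4.npz",p=p,d=d)
p,d=bot.snapshot("top");crop(p,270,120,80,60,10,"t4");np.savez("pics/t4.npz",p=p,d=d)
E
```

```text
t 6.72 pos [ 617.5 -186.1   45.9] zang -0.28 tilt [ 0.0039 -0.0021] F [-0.9 -0.  -4.4] M [-0.06  0.08 -0.  ] w 23.9 q [-27.  31.  88.  -0.  60. -27.]
```

View pics/s4.png

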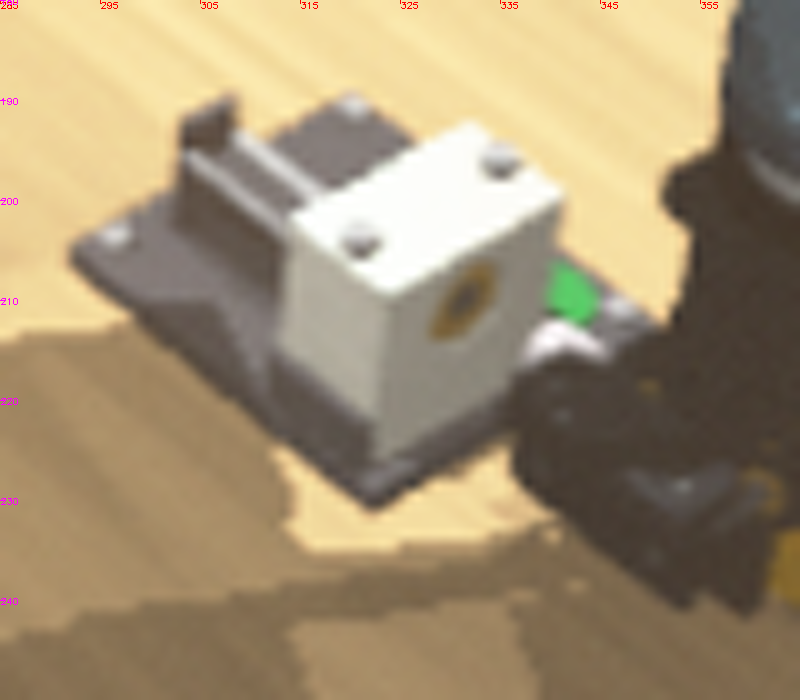

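View pics/t4.png

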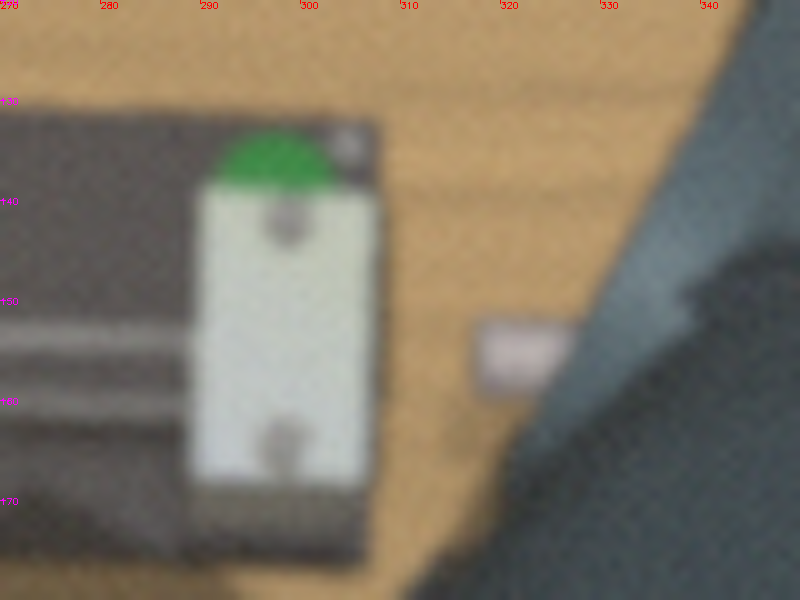

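```bash
python3 - <<'E'
from m import *
st()
pts("top",[(205,187),(380,190),(368,486),(190,480)],270,120,10,.088,"T blocktop")
pts("top",[(478,318),(478,395)],270,120,10,.062,"T nose tip edge")
pts("top",[(478,318),(550,318)],270,120,10,.062,"T nose edge")
T=np.load("pics/t4.npz");C=cloud("top",T["d"])
M=C[140:170,310:330].reshape(-1,3);M=M[(M[:,2]>.055)&(M[:,2]<.09)]
print(M.min(0),M.max(0),np.percentile(M[:,2],90))
B=C[130:175,285:312].reshape(-1,3);B=B[(B[:,2]>.084)&(B[:,2]<.092)];print("block",B.min(0).round(4),B.max(0).round(4),B.mean(0).round(4))
E
```

```text
t 6.83 pos [ 617.3 -185.7   45.3] zang -0.26 tilt [ 0.0032 -0.0017] F [ 0.1  0.2 -4.1] M [-0.08  0.03 -0.  ] w 23.7 q [-27.  31.  88.  -0.  60. -27.]
T blocktop mean [613.8 -39.8  88. ]
   [[652.7, -18.0], [653.4, -63.4], [574.6, -61.8], [574.7, -16.1]] sides [78.0, 45.4, 78.8, 45.7]
   dir [np.float64(-1.4), np.float64(-89.2), np.float64(178.8), np.float64(89.8)]
T nose tip edge mean [617.2 -92.3  62. ]
   [[627.7, -92.1], [606.7, -92.5]] sides [21.0, 21.0]
   dir [np.float64(0.9), np.float64(-179.1)]
T nose edge mean [ 628.  -101.7   62. ]
   [[627.7, -92.1], [628.3, -111.2]] sides [19.1, 19.1]
   dir [np.float64(91.8), np.float64(-88.2)]
[ 0.60477187 -0.11690954  0.06458853] [ 0.62478375 -0.09018464  0.07690223] 0.07596596899637753
block [ 0.574  -0.0606  0.084 ] [ 0.6514 -0.0167  0.092 ] [ 0.6116 -0.0384  0.0878]
```

```bash
python3 - <<'E'
from h import *
st()
print(go([.6145,-.18,.0435],-0.3))
E
```

```text
t 6.83 pos [ 617.3 -185.7   45.3] zang -0.26 tilt [ 0.0032 -0.0017] F [ 0.1  0.2 -4.1] M [-0.08  0.03 -0.  ] w 23.7 q [-27.  31.  88.  -0.  60. -27.]
[-0.0115, 0.0037, -0.0056, -0.0065, 0.0012, 0.0034]
```

Request:
{"op": "carry_out", "data": {
  "steps": [
    [-0.0115,0.0037,-0.0056,-0.0065,0.001,0.0034],
    [-0.0115,0.0037,-0.0056,-0.0065,0.001,0.0034],
    [-0.0115,0.0037,-0.0056,-0.0065,0.001,0.0034],
    [-0.0115,0.0037,-0.0056,-0.0065,0.001,0.0034]
  ]
}}

```text
t: 7.32
eef_pos: [0.6138, -0.1795, 0.042]
eef_rot: [[-0.005, -0.002, 1.0], [-1.0, 0.001, -0.005], [-0.001, -1.0, -0.002]]
contact_force: [0.8, 0.0, -4.5]
grip_width: 0.0241
```

```bash
python3 - <<'E'
from h import *
st()
print(go([.6145,-.15,.0435],-0.3))
E
```

```text
t 7.33 pos [ 613.8 -179.5   42. ] zang -0.28 tilt [-0.002  0.001] F [ 0.8  0.  -4.5] M [-0.06  0.04  0.03] w 24.1 q [-27.  31.  89.   0.  60. -27.]
[-0.059, -0.0029, 0.0011, 0.0041, 0.0006, -0.002]
```

Request:
{"op": "carry_out", "data": {
  "steps": [
    [-0.015,0,0,0,0,0],
    [-0.025,0,0,0,0,0],
    [-0.025,0,0,0,0,0],
    [-0.025,0,0,0,0,0]
  ]
}}

```text
t: 7.82
eef_pos: [0.6138, -0.1669, 0.0421]
eef_rot: [[-0.005, -0.002, 1.0], [-1.0, 0.001, -0.005], [-0.001, -1.0, -0.002]]
contact_force: [0.0, -0.1, -3.9]
grip_width: 0.0236
```

```bash
python3 - <<'E'
from h import *
st()
p,d=bot.snapshot("top");crop(p,280,130,60,45,12,"t5")
p,d=bot.snapshot("side");crop(p,300,180,60,45,12,"s5")
st()
E
```

```text
t 7.83 pos [ 613.8 -166.9   42.1] zang -0.27 tilt [-0.002   0.0009] F [ 0.  -0.1 -3.9] M [-0.06  0.05 -0.  ] w 23.6 q [-26.  31.  89.  -0.  60. -26.]
t 7.92 pos [ 613.8 -167.1   42.1] zang -0.29 tilt [-0.0019  0.001 ] F [ 0.3 -0.1 -2.9] M [-0.08  0.01 -0.01] w 23.3 q [-26.  31.  89.   0.  60. -26.]
```

View pics/t5.png

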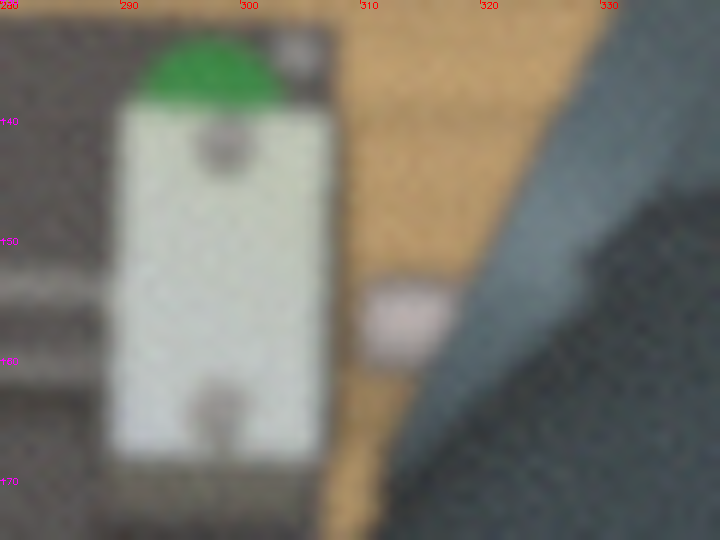

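View pics/s5.png

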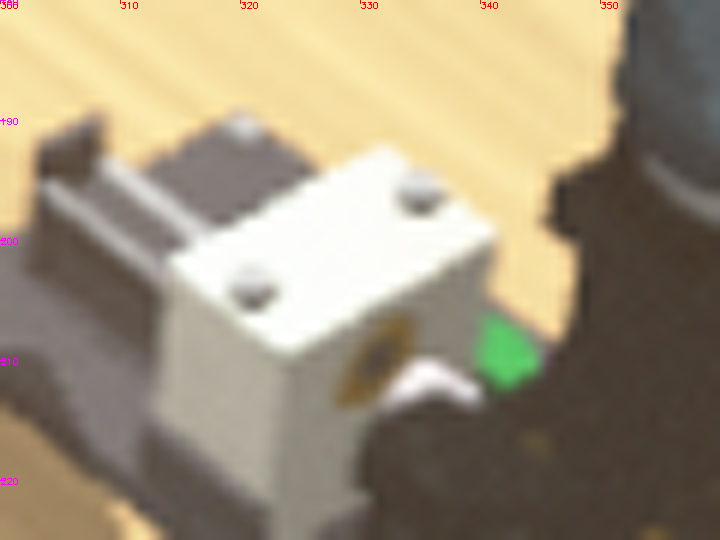

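```bash
python3 - <<'E'
from m import *
pts("top",[(122,104),(335,108),(325,462),(108,458)],280,130,12,.088,"T blocktop")
pts("top",[(365,275),(365,370)],280,130,12,.0605,"T nose")
pts("top",[(360,322)],280,130,12,.0605,"T tip")
th=np.linspace(0,2*np.pi,9)
f=lambda X:((proj("side",X)-[299.5,179.5])*12).round(0)
print(f([[.614,-.071,.0606],[.614,-.060,.0615]]))
print(f([[.614+.011*np.cos(t),-.071,.0606+.011*np.sin(t)] for t in th]).tolist())
print(f([[.614+.015*np.cos(t),-.060+.006,.0615+.015*np.sin(t)] for t in th]).tolist())
E
```

```text
T blocktop mean [613.8 -39.8  88. ]
   [[652.8, -17.2], [653.4, -63.2], [574.9, -62.5], [574.3, -16.1]] sides [78.5, 46.0, 78.5, 46.4]
   dir [np.float64(-0.7), np.float64(-89.3), np.float64(179.5), np.float64(90.7)]
T nose mean [613.7 -72.9  60.5]
   [[624.5, -72.7], [602.9, -73.1]] sides [21.6, 21.6]
   dir [np.float64(1.0), np.float64(-179.0)]
T tip mean [613.7 -71.8  60.5]
   [[613.7, -71.8]] sides [0.0]
   dir [np.float64(0.0)]
[[426. 401.]
 [396. 376.]]
[[456.0, 383.0], [450.0, 367.0], [430.0, 370.0], [407.0, 392.0], [395.0, 419.0], [401.0, 436.0], [421.0, 432.0], [444.0, 410.0], [456.0, 383.0]]
[[421.0, 340.0], [414.0, 317.0], [386.0, 321.0], [355.0, 351.0], [339.0, 388.0], [347.0, 410.0], [375.0, 406.0], [405.0, 376.0], [421.0, 340.0]]
```

Request:
{"op": "carry_out", "data": {
  "steps": [
    [-0.01,-0.0024,0,0.003,0,-0.002],
    [-0.02,-0.0024,0,0.003,0,-0.002],
    [-0.03,-0.0024,0,0.003,0,-0.002],
    [-0.03,-0.0024,0,0.003,0,-0.002]
  ]
}}

```text
t: 8.43
eef_pos: [0.6141, -0.1523, 0.0435]
eef_rot: [[-0.005, -0.0, 1.0], [-1.0, -0.001, -0.005], [0.001, -1.0, -0.0]]
contact_force: [-1.3, -3.3, -5.1]
grip_width: 0.0235
```

```bash
python3 - <<'E'
from h import *
st()
E
```

```text
t 8.43 pos [ 614.1 -152.3   43.5] zang -0.26 tilt [-0.0001 -0.0012] F [-1.3 -3.3 -5.1] M [-0.55  0.15  0.04] w 23.5 q [-25.  31.  90.  -0.  59. -24.]
```

Request:
{"op": "carry_out", "data": {
  "steps": [
    [-0.008,0,0,0,0,0],
    [-0.016,0,0,0,0,0],
    [-0.024,0,0,0,0,0],
    [-0.032,0,0,0,0,0]
  ]
}}

```text
t: 8.93
eef_pos: [0.6142, -0.1379, 0.0436]
eef_rot: [[-0.005, 0.0, 1.0], [-1.0, -0.003, -0.005], [0.003, -1.0, 0.0]]
contact_force: [-0.5, -9.3, -4.8]
grip_width: 0.0239
```

```bash
python3 - <<'E'
from h import *
st()
E
```

```text
t 8.93 pos [ 614.2 -137.9   43.6] zang -0.30 tilt [ 0.0003 -0.0029] F [-0.5 -9.3 -4.8] M [-1.41  0.15  0.06] w 23.9 q [-23.  30.  91.  -0.  59. -23.]
```

Request:
{"op": "carry_out", "data": {
  "steps": [
    [-0.008,0,0,0,0,0],
    [-0.016,0,0,0,0,0],
    [-0.024,0,0,0,0,0],
    [-0.032,0,0,0,0,0],
    [-0.036,0,0,0,0,0]
  ]
}}

```text
t: 9.55
eef_pos: [0.614, -0.1175, 0.0432]
eef_rot: [[-0.005, -0.001, 1.0], [-1.0, 0.0, -0.005], [-0.0, -1.0, -0.001]]
contact_force: [0.2, -1.5, -4.3]
grip_width: 0.0238
```

```bash
python3 - <<'E'
from h import *
st()
p,d=bot.snapshot("side");crop(p,290,180,60,45,12,"s6")
E
```

```text
t 9.55 pos [ 614.  -117.5   43.2] zang -0.28 tilt [-0.0006  0.0005] F [ 0.2 -1.5 -4.3] M [-0.3   0.12 -0.02] w 23.8 q [-22.  30.  91.   0.  59. -21.]
```

View pics/s6.png

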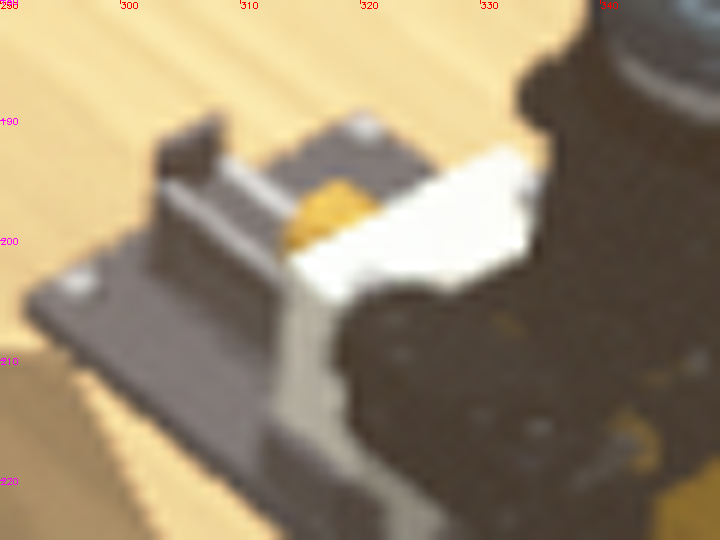

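Request:
{"op": "carry_out", "data": {
  "steps": [
    [-0.008,0,0,0,0,0],
    [-0.016,0,0,0,0,0],
    [-0.024,0,0,0,0,0],
    [-0.034,0,0,0,0,0],
    [-0.034,0,0,0,0,0]
  ]
}}

```text
t: 10.22
eef_pos: [0.6139, -0.1002, 0.0431]
eef_rot: [[-0.004, -0.001, 1.0], [-1.0, 0.001, -0.004], [-0.001, -1.0, -0.001]]
contact_force: [-0.7, 1.0, -4.4]
grip_width: 0.024
```

```bash
python3 - <<'E'
from h import *
st()
p,d=bot.snapshot("side");crop(p,290,180,60,45,12,"s7")
p,d=bot.snapshot("top");crop(p,250,130,80,50,10,"t7")
E
```

```text
t 10.22 pos [ 613.9 -100.2   43.1] zang -0.25 tilt [-0.001   0.0006] F [-0.7  1.  -4.4] M [-0.06  0.1  -0.01] w 24.0 q [-20.  30.  92.   0.  59. -20.]
```

View pics/s7.png

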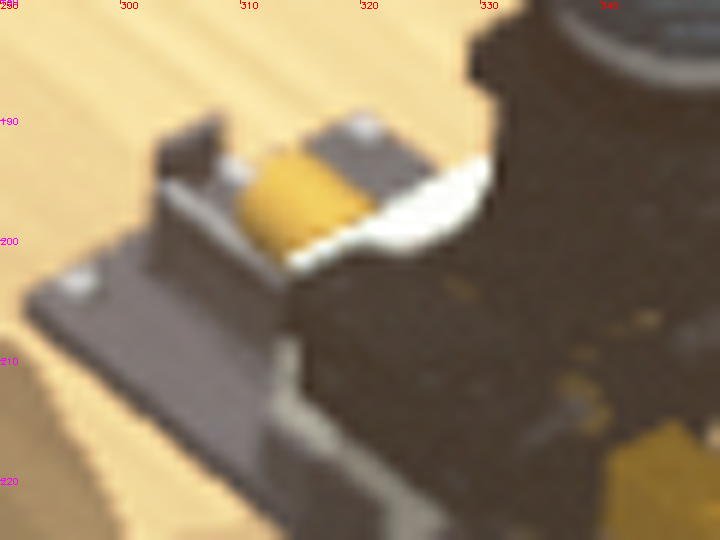

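View pics/t7.png

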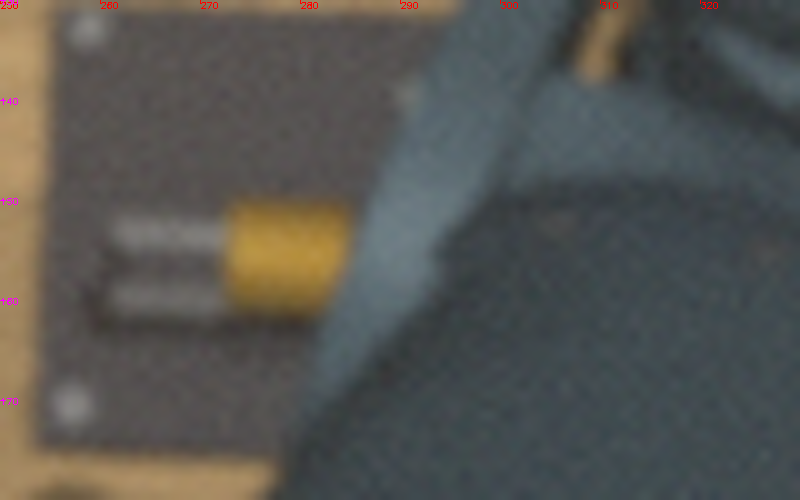

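Request:
{"op": "carry_out", "data": {
  "steps": [
    [0.02,0,0,0,0,0],
    [0.06,0,0,0,0,0],
    [0.11,0,0,0,0,0],
    [0.16,0,0,0,0,0],
    [0.18,0,0,0,0,0],
    [0.18,-0.08,0,0,0,0],
    [0.18,-0.17,0,0,0,0],
    [0.18,-0.17,0,0,0,0]
  ]
}}

```text
t: 11.32
eef_pos: [0.6165, -0.1927, 0.1328]
eef_rot: [[-0.005, 0.007, 1.0], [-1.0, -0.004, -0.005], [0.004, -1.0, 0.007]]
contact_force: [0.4, -0.0, -4.2]
grip_width: 0.0239
```

```bash
python3 - <<'E'
from h import *
st()
print(go([.4595,-.2578,.115],10.1))
p,d=bot.snapshot("top");crop(p,250,130,80,50,10,"t8");np.savez("pics/t8.npz",p=p,d=d)
E
```

```text
t 11.32 pos [ 616.5 -192.7  132.8] zang -0.30 tilt [ 0.0073 -0.0038] F [ 0.4 -0.  -4.2] M [-0.05  0.06  0.01] w 23.9 q [-28.  25.  86.   0.  68. -28.]
[0.1317, 0.0337, -0.3137, -0.0139, -0.363, 0.0088]
```

View pics/t8.png

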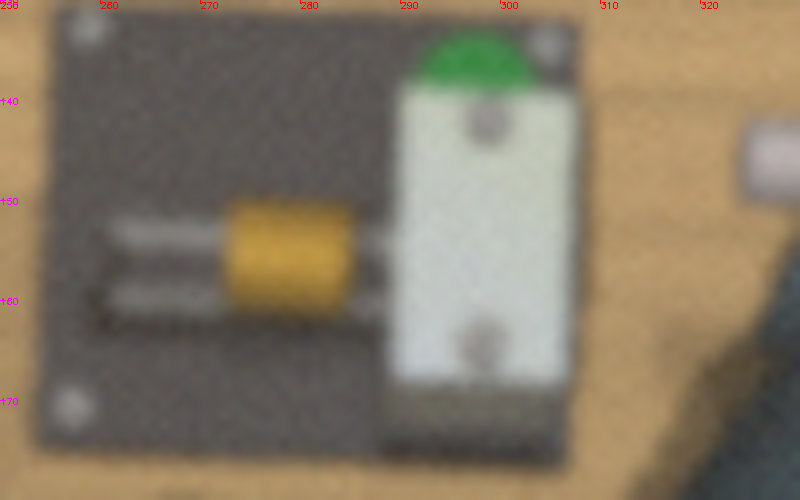

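Request:
{"op": "carry_out", "data": {
  "steps": [
    [0.132,0.034,-0.314,-0.014,-0.363,0.009],
    [0.132,0.034,-0.314,-0.014,-0.363,0.009],
    [0.132,0.034,-0.314,-0.014,-0.363,0.009],
    [0.132,0.034,-0.314,-0.014,-0.363,0.009],
    [0.132,0.034,-0.314,-0.014,-0.363,0.009],
    [0.132,0.034,-0.314,-0.014,-0.363,0.009]
  ]
}}

```text
t: 12.12
eef_pos: [0.457, -0.2557, 0.1108]
eef_rot: [[0.177, -0.008, 0.984], [-0.984, 0.005, 0.177], [-0.006, -1.0, -0.007]]
contact_force: [0.2, -0.6, -3.9]
grip_width: 0.024
```

```bash
python3 - <<'E'
from h import *
st()
print(go([.4601,-.2578,.06],10.1))
E
```

```text
t 12.12 pos [ 457.  -255.7  110.8] zang 10.17 tilt [-0.0082  0.0045] F [ 0.2 -0.6 -3.9] M [-0.05 -0.01 -0.01] w 24.0 q [-42.  13. 105.  -0.  62. -52.]
[0.0058, 0.1015, 0.0062, 0.0145, 0.0024, -0.0118]
```

Request:
{"op": "carry_out", "data": {
  "steps": [
    [0.006,0.05,0.006,0.0145,0.0024,-0.0118],
    [0.006,0.1,0.006,0.0145,0.0024,-0.0118],
    [0.006,0.1,0.006,0.0145,0.0024,-0.0118],
    [0.006,0.1,0.006,0.0145,0.0024,-0.0118]
  ]
}}

```text
t: 12.62
eef_pos: [0.4603, -0.2585, 0.0619]
eef_rot: [[0.175, 0.001, 0.985], [-0.985, -0.001, 0.175], [0.001, -1.0, 0.001]]
contact_force: [0.0, -0.1, -4.3]
grip_width: 0.0235
```

```bash
python3 - <<'E'
from h import *
st()
print(go([.4601,-.2578,.06],10.1))
E
```

```text
t 12.62 pos [ 460.3 -258.5   61.9] zang 10.09 tilt [ 0.0009 -0.0011] F [ 0.  -0.1 -4.3] M [-0.02  0.03 -0.04] w 23.5 q [-42.  18. 106.  -0.  56. -52.]
[-0.0014, 0.0038, -0.0001, -0.0013, -0.0002, 0.0024]
```

Request:
{"op": "carry_out", "data": {
  "steps": [
    [-0.001,0.02,0,-0.001,0,0.002],
    [-0.001,0.04,0,-0.001,0,0.002],
    [-0.001,0.05,0,-0.001,0,0.002],
    [-0.001,0.05,0,-0.001,0,0.002]
  ]
}}

```text
t: 13.12
eef_pos: [0.4599, -0.2581, 0.0362]
eef_rot: [[0.175, 0.001, 0.985], [-0.985, -0.0, 0.175], [0.0, -1.0, 0.001]]
contact_force: [3.8, 0.2, -5.6]
grip_width: 0.0236
```

```bash
python3 - <<'E'
from h import *
st()
print(go([.4601,-.2578,.0317],10.1))
p,d=bot.snapshot("side");crop(p,295,235,80,65,9,"s9")
E
```

```text
t 13.12 pos [ 459.9 -258.1   36.2] zang 10.05 tilt [ 0.0006 -0.    ] F [ 3.8  0.2 -5.6] M [-0.01 -0.64  0.25] w 23.6 q [-42.  20. 106.   0.  53. -52.]
[-0.0006, 0.009, 0.0004, -0.0012, -0.0017, 0.0003]
```

View pics/s9.png

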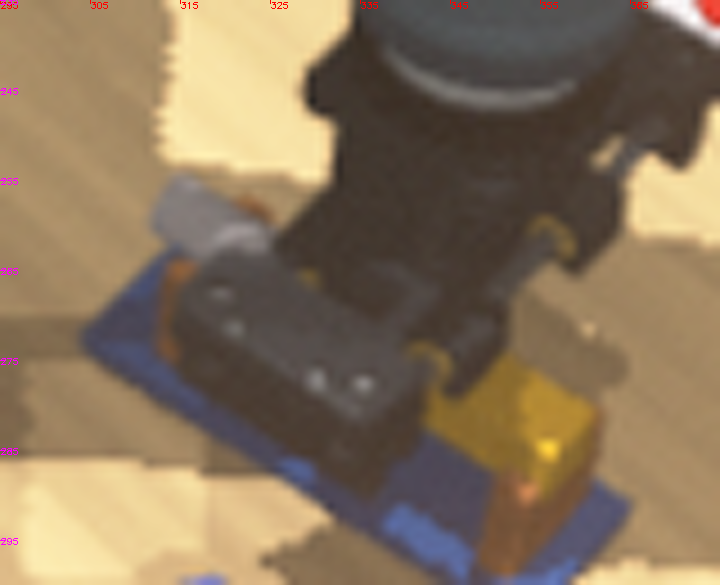

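Request:
{"op": "carry_out", "data": {
  "steps": [
    [0,0,0.003,0,0,0],
    [0,0,0.003,0,0,0],
    [0,0,0.003,0,0,0]
  ]
}}

```text
t: 13.55
eef_pos: [0.4604, -0.2575, 0.0362]
eef_rot: [[0.174, -0.001, 0.985], [-0.985, 0.001, 0.174], [-0.001, -1.0, -0.001]]
contact_force: [0.4, -0.5, -4.3]
grip_width: 0.0231
```

```bash
python3 - <<'E'
from h import *
st()
E
```

```text
t 13.55 pos [ 460.4 -257.5   36.2] zang 10.04 tilt [-0.0012  0.0007] F [ 0.4 -0.5 -4.3] M [-0.1   0.04 -0.01] w 23.1 q [-42.  20. 106.  -0.  53. -52.]
```

Request:
{"op": "carry_out", "data": {
  "steps": [
    [0,0,0.003,0.002,0,-0.001],
    [0,0.005,0.003,0.002,0,-0.001],
    [0,0.009,0.003,0.002,0,-0.001],
    [0,0.009,0.003,0.002,0,-0.001]
  ]
}}

```text
t: 14.05
eef_pos: [0.4623, -0.2574, 0.0317]
eef_rot: [[0.174, 0.0, 0.985], [-0.985, 0.0, 0.174], [-0.0, -1.0, 0.0]]
contact_force: [-0.1, 0.6, -3.6]
grip_width: 0.0238
```

```bash
python3 - <<'E'
from h import *
st()
E
```

```text
t 14.05 pos [ 462.3 -257.4   31.7] zang 10.04 tilt [0.0004 0.0002] F [-0.1  0.6 -3.6] M [-0.04  0.11 -0.02] w 23.8 q [-42.  21. 106.   0.  53. -52.]
```

Request:
{"op": "carry_out", "data": {
  "steps": [
    [0,0.0015,0,0,0,0],
    [0,0.0015,0,0,0,0]
  ]
}}

```text
t: 14.3
eef_pos: [0.4623, -0.2574, 0.0315]
eef_rot: [[0.174, 0.0, 0.985], [-0.985, 0.0, 0.174], [0.0, -1.0, 0.0]]
contact_force: [-3.4, 2.2, 4.3]
grip_width: 0.0237
```

```bash
python3 - <<'E'
from h import *
st()
E
```

```text
t 14.30 pos [ 462.3 -257.4   31.5] zang 10.05 tilt [0.0005 0.0001] F [-3.4  2.2  4.3] M [0.24 0.56 0.03] w 23.7 q [-42.  21. 106.   0.  53. -52.]
```

Request:
{"op": "carry_out", "data": {
  "steps": [
    [0,0,0,0,0,0],
    [0,0,0,0,0,0],
    [0,0,0,0,0,0]
  ],
  "fingers": 0.6
}}

```text
t: 14.68
eef_pos: [0.4625, -0.2576, 0.0311]
eef_rot: [[0.174, 0.001, 0.985], [-0.985, -0.0, 0.174], [0.001, -1.0, 0.001]]
contact_force: [-0.5, 0.7, 0.5]
grip_width: 0.0512
```

Request:
{"op": "carry_out", "data": {
  "steps": [
    [0,-0.06,0,0,0,0],
    [0,-0.14,0,0,0,0],
    [0,-0.22,0,0,0,0],
    [0,-0.22,0,0,0,0]
  ]
}}

```text
t: 15.18
eef_pos: [0.4643, -0.2591, 0.1445]
eef_rot: [[0.174, 0.006, 0.985], [-0.985, -0.005, 0.175], [0.006, -1.0, 0.005]]
contact_force: [0.2, -0.1, -0.1]
grip_width: 0.0529
```

```bash
python3 - <<'E'
from m import *
st()
p,d=bot.snapshot("side");np.savez("pics/s10.npz",p=p,d=d);crop(p,295,235,80,65,9,"s10")
T=np.load("pics/t8.npz");C=cloud("top",T["d"])
M=C[145:166,268:290].reshape(-1,3);M=M[(M[:,2]>.062)&(M[:,2]<.09)];print(M.min(0).round(4),M.max(0).round(4),len(M))
pts("top",[(226,202),(353,204),(353,312),(226,312)],250,130,10,.0605,"bushing")
E
```

```text
t 15.18 pos [ 464.3 -259.1  144.5] zang 10.05 tilt [ 0.0061 -0.0049] F [ 0.2 -0.1 -0.1] M [-0.05  0.13 -0.02] w 52.9 q [-42.  11. 103.   0.  65. -52.]
[ 0.5814 -0.0173  0.0625] [0.6331 0.0276 0.0889] 150
bushing mean [614.1  10.5  60.5]
   [[628.7, 27.8], [629.2, -5.9], [599.8, -6.7], [598.7, 26.8]] sides [30.0, 33.7, 29.5, 33.6]
   dir [np.float64(1.8), np.float64(-89.1), np.float64(-178.4), np.float64(91.8)]
```

View pics/s10.png

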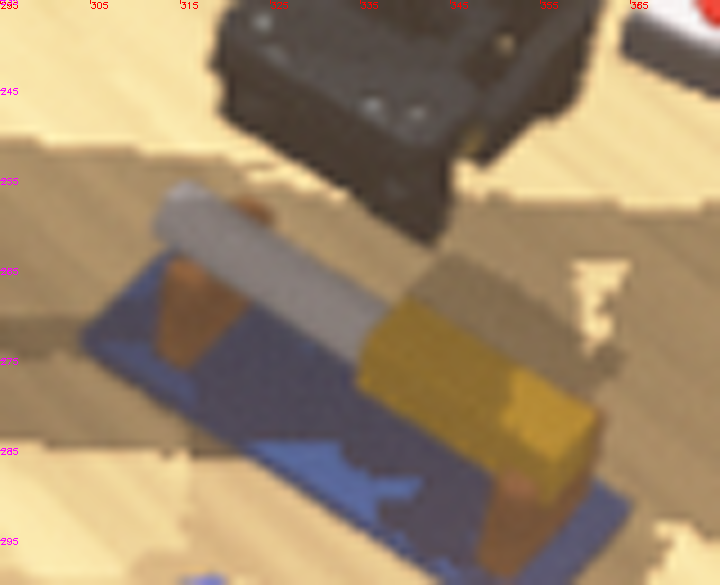

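```bash
python3 - <<'E'
from h import *
st()
print(go([.6143,.0108,.14],-0.3))
E
```

```text
t 15.22 pos [ 463.1 -258.2  142.4] zang 10.05 tilt [ 0.0033 -0.0024] F [-0.5 -0.7 -1.4] M [-0.07  0.02 -0.01] w 52.9 q [-42.  11. 104.   0.  65. -52.]
[-0.477, 0.0045, 0.3916, -0.0062, 0.3612, 0.0053]
```

Request:
{"op": "carry_out", "data": {
  "steps": [
    [-0.477,0.004,0.3916,-0.003,0.361,0.003],
    [-0.477,0.004,0.3916,-0.003,0.361,0.003],
    [-0.477,0.004,0.3916,-0.003,0.361,0.003],
    [-0.477,0.004,0.3916,-0.003,0.361,0.003],
    [-0.477,0.004,0.3916,-0.003,0.361,0.003],
    [-0.477,0.004,0.3916,-0.003,0.361,0.003],
    [-0.477,0.004,0.3916,-0.003,0.361,0.003],
    [-0.477,0.004,0.3916,-0.003,0.361,0.003]
  ]
}}

```text
t: 16.23
eef_pos: [0.6126, 0.0103, 0.1382]
eef_rot: [[-0.007, -0.003, 1.0], [-1.0, 0.001, -0.007], [-0.001, -1.0, -0.003]]
contact_force: [-0.2, 0.0, 0.3]
grip_width: 0.0527
```

```bash
python3 - <<'E'
from h import *
st()
p,d=bot.snapshot("side");crop(p,280,150,75,65,10,"s11")
print(go([.6143,.0108,.1],-0.3))
E
```

```text
t 16.23 pos [612.6  10.3 138.2] zang -0.39 tilt [-0.0027  0.0014] F [-0.2  0.   0.3] M [-0.1   0.08  0.  ] w 52.7 q [-10.  21.  91.   0.  68. -10.]
[-0.0012, 0.0771, 0.0032, 0.0042, -0.004, -0.0026]
```

View pics/s11.png

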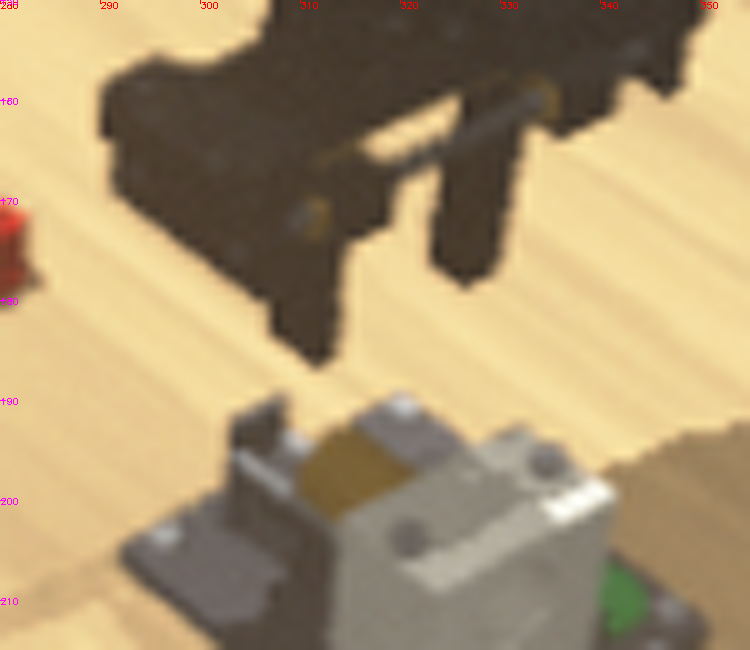

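Request:
{"op": "carry_out", "data": {
  "steps": [
    [-0.001,0.06,0.002,0.004,-0.002,-0.002],
    [-0.001,0.11,0.002,0.004,-0.002,-0.002],
    [-0.001,0.11,0.002,0.004,-0.002,-0.002],
    [-0.001,0.11,0.002,0.004,-0.002,-0.002]
  ]
}}

```text
t: 16.77
eef_pos: [0.6149, 0.0113, 0.0851]
eef_rot: [[-0.005, 0.002, 1.0], [-1.0, 0.0, -0.005], [-0.0, -1.0, 0.002]]
contact_force: [-0.3, 0.7, -0.2]
grip_width: 0.0529
```

```bash
python3 - <<'E'
from h import *
st()
print(go([.6143,.0108,.0465],-0.3))
E
```

```text
t 16.77 pos [614.9  11.3  85.1] zang -0.31 tilt [0.0022 0.0001] F [-0.3  0.7 -0.2] M [-0.03  0.04 -0.03] w 52.9 q [-10.  25.  92.   0.  62. -10.]
[0.0009, 0.0773, -0.0014, -0.0043, -0.0003, -0.0003]
```

Request:
{"op": "carry_out", "data": {
  "steps": [
    [0,0.03,-0.001,-0.003,0,0],
    [0,0.06,-0.001,-0.003,0,0],
    [0,0.077,-0.001,-0.003,0,0],
    [0,0.077,-0.001,-0.003,0,0],
    [0,0.077,-0.001,-0.003,0,0]
  ]
}}

```text
t: 17.4
eef_pos: [0.6142, 0.0122, 0.0458]
eef_rot: [[-0.004, -0.0, 1.0], [-1.0, 0.0, -0.004], [-0.0, -1.0, -0.0]]
contact_force: [-0.7, 0.4, -0.3]
grip_width: 0.0526
```

```bash
python3 - <<'E'
from h import *
st()
E
```

```text
t 17.40 pos [614.2  12.2  45.8] zang -0.23 tilt [-0.0002  0.0003] F [-0.7  0.4 -0.3] M [-0.07  0.08 -0.  ] w 52.6 q [-10.  28.  93.   0.  59. -10.]
```

Request:
{"op": "carry_out", "data": {
  "steps": [
    [0,0,0,0,0,0],
    [0,0,0,0,0,0],
    [0,0,0,0,0,0],
    [0,0,0,0,0,0],
    [0,0,0,0,0,0]
  ],
  "fingers": 0
}}

```text
t: 18.02
eef_pos: [0.6152, 0.012, 0.0465]
eef_rot: [[-0.004, 0.002, 1.0], [-1.0, 0.0, -0.004], [-0.0, -1.0, 0.002]]
contact_force: [5.3, 0.1, 2.5]
grip_width: 0.0293
```

```bash
python3 - <<'E'
from h import *
st()
E
```

```text
t 18.02 pos [615.2  12.   46.5] zang -0.25 tilt [0.0023 0.    ] F [5.3 0.1 2.5] M [-0.02 -0.77  0.  ] w 29.3 q [-10.  28.  93.   0.  58. -10.]
```

Request:
{"op": "carry_out", "data": {
  "steps": [
    [0,-0.01,0.001,0,0,0],
    [0,-0.03,0.001,0,0,0],
    [0,-0.08,0.001,0,0,0],
    [0,-0.15,0.001,0,0,0],
    [0,-0.19,0.001,0,0,0],
    [0,-0.19,0.001,0,0,0]
  ]
}}

```text
t: 18.77
eef_pos: [0.6154, 0.012, 0.1424]
eef_rot: [[-0.004, 0.002, 1.0], [-1.0, -0.0, -0.004], [0.0, -1.0, 0.002]]
contact_force: [-0.2, -0.2, -2.9]
grip_width: 0.0294
```

```bash
python3 - <<'E'
from h import *
st()
p,d=bot.snapshot("side");crop(p,280,145,75,65,10,"s12")
print(go([.433,.2245,.13],-6.9))
E
```

```text
t 18.77 pos [615.4  12.  142.4] zang -0.24 tilt [ 0.0025 -0.0002] F [-0.2 -0.2 -2.9] M [-0.05  0.08 -0.01] w 29.4 q [-10.  21.  91.   0.  68. -10.]
[-0.4232, 0.0216, -0.3645, 0.0004, 0.2325, -0.0005]
```

View pics/s12.png

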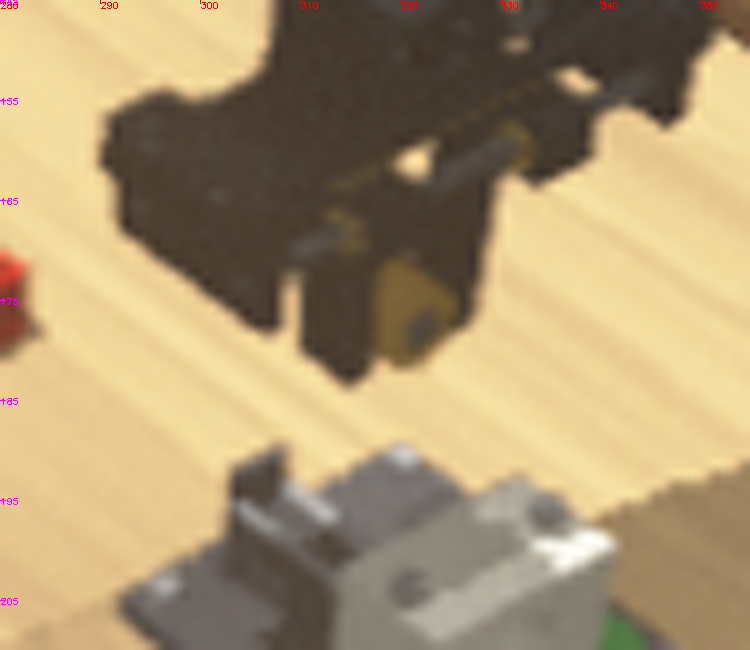

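Request:
{"op": "carry_out", "data": {
  "steps": [
    [-0.423,0.02,-0.364,0,0.2325,0],
    [-0.423,0.02,-0.364,0,0.2325,0],
    [-0.423,0.02,-0.364,0,0.2325,0],
    [-0.423,0.02,-0.364,0,0.2325,0],
    [-0.423,0.02,-0.364,0,0.2325,0],
    [-0.423,0.02,-0.364,0,0.2325,0],
    [-0.423,0.02,-0.364,0,0.2325,0]
  ]
}}

```text
t: 19.7
eef_pos: [0.4334, 0.2239, 0.1301]
eef_rot: [[-0.12, -0.001, 0.993], [-0.993, -0.0, -0.12], [0.0, -1.0, -0.001]]
contact_force: [-0.4, 0.1, -1.4]
grip_width: 0.0289
```

```bash
python3 - <<'E'
from m import *
st()
print(go([.433,.2245,.05],-6.9))
p,d=bot.snapshot("side");crop(p,185,130,80,90,8,"s13")
p,d=bot.snapshot("top");crop(p,150,180,80,75,8,"t13")
S=np.load("pics/side0.npz");crop(S["p"],200,170,60,50,12,"s_nest")
E
```

```text
t 19.70 pos [433.4 223.9 130.1] zang -6.89 tilt [-0.0014 -0.0003] F [-0.4  0.1 -1.4] M [-0.1   0.12  0.02] w 28.9 q [ 13.   7. 110.   0.  63.  20.]
[-0.0012, 0.1602, -0.0008, 0.0026, 0.0003, 0.0009]
```

View pics/s13.png

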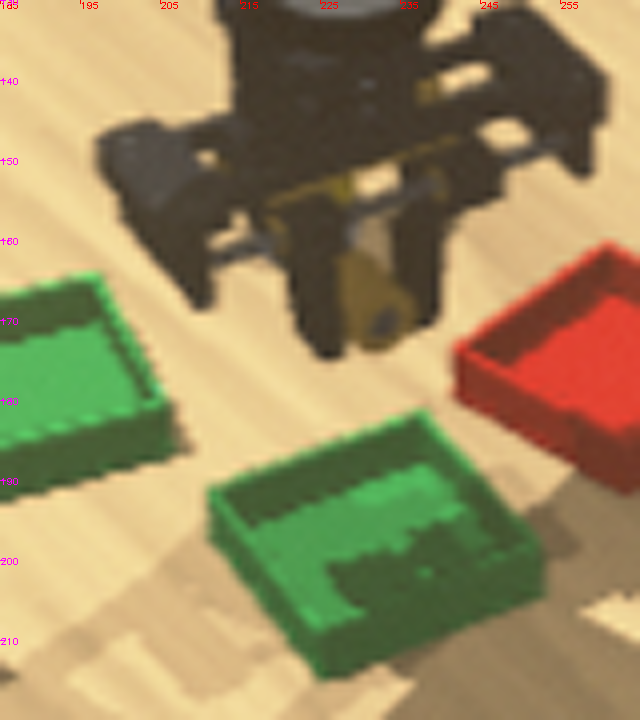

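View pics/t13.png

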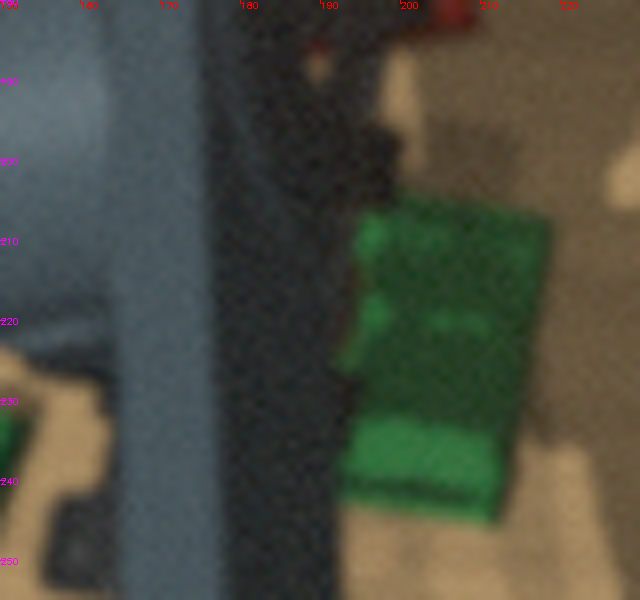

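View pics/s_nest.png

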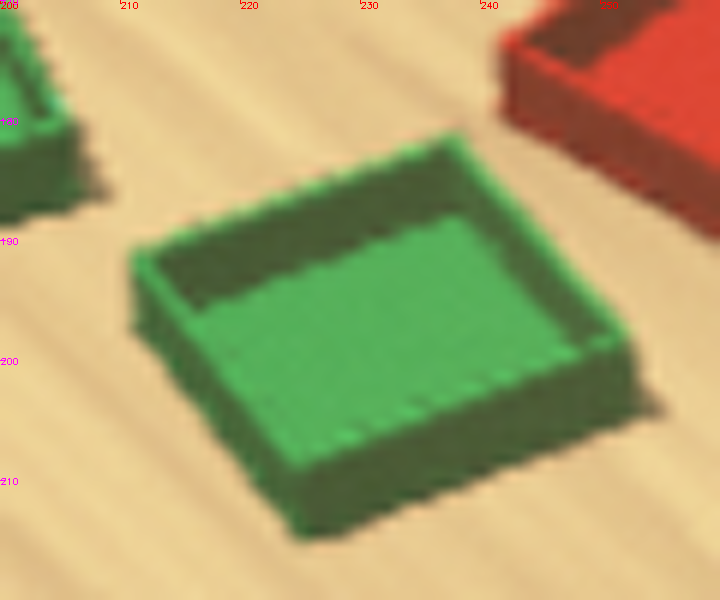

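```bash
python3 - <<'E'
from m import *
pts("side",[(132,250),(452,135),(632,335),(298,468)],200,170,12,.03,"S nest")
print(go([.434,.2255,.05],-6.9))
E
```

```text
S nest mean [430.6 233.2  30. ]
   [[386.8, 291.6], [487.5, 278.2], [475.8, 175.5], [372.4, 187.3]] sides [105.3, 101.6, 103.4, 104.0]
   dir [np.float64(82.1), np.float64(-7.6), np.float64(-96.5), np.float64(173.5)]
[-0.004, 0.1609, -0.0005, 0.0016, -0.0028, 0.0001]
```

Request:
{"op": "carry_out", "data": {
  "steps": [
    [-0.004,0.06,-0.001,0.001,-0.001,0],
    [-0.004,0.12,-0.001,0.001,-0.001,0],
    [-0.004,0.18,-0.001,0.001,-0.001,0],
    [-0.004,0.22,-0.001,0.001,-0.001,0],
    [-0.004,0.22,-0.001,0.001,-0.001,0],
    [-0.004,0.22,-0.001,0.001,-0.001,0]
  ]
}}

```text
t: 20.55
eef_pos: [0.4341, 0.2261, 0.0214]
eef_rot: [[-0.121, 0.001, 0.993], [-0.993, 0.0, -0.121], [-0.001, -1.0, 0.001]]
contact_force: [-0.2, -0.9, -1.9]
grip_width: 0.0296
```

```bash
python3 - <<'E'
from m import *
st()
print(go([.433,.226,.008],-6.9))
p,d=bot.snapshot("side");crop(p,195,140,70,75,10,"s14")
E
```

```text
t 20.55 pos [434.1 226.1  21.4] zang -6.93 tilt [0.001  0.0005] F [-0.2 -0.9 -1.9] M [-0.06  0.06 -0.05] w 29.6 q [ 14.  18. 112.   0.  50.  21.]
[0.0005, 0.0269, -0.0023, -0.0019, -0.0012, -0.0012]
```

View pics/s14.png

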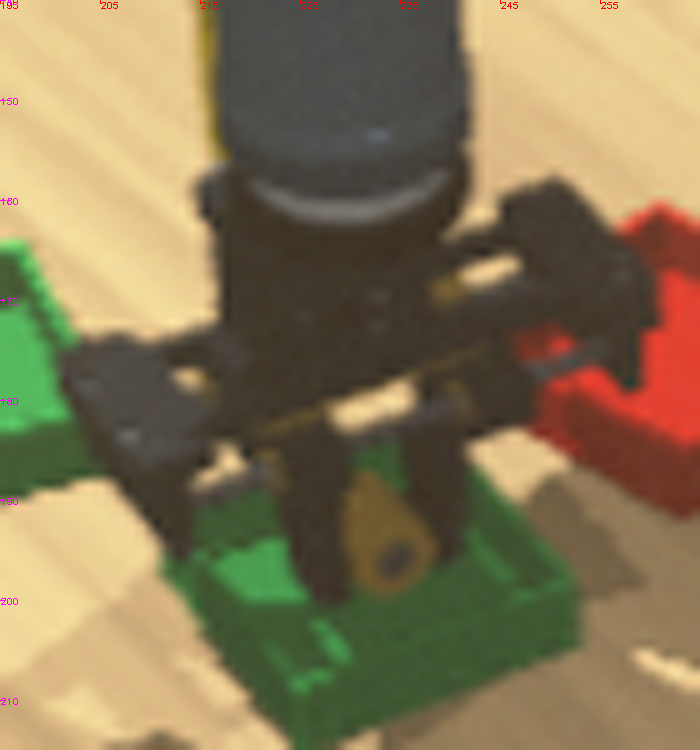

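Request:
{"op": "carry_out", "data": {
  "steps": [
    [0,0.012,-0.001,-0.001,0,0],
    [0,0.022,-0.001,-0.001,0,0],
    [0,0.025,-0.001,-0.001,0,0],
    [0,0.025,-0.001,-0.001,0,0]
  ]
}}

```text
t: 21.1
eef_pos: [0.4324, 0.2265, 0.0081]
eef_rot: [[-0.12, -0.001, 0.993], [-0.993, 0.0, -0.12], [-0.0, -1.0, -0.001]]
contact_force: [0.5, 0.3, -2.3]
grip_width: 0.0292
```

```bash
python3 - <<'E'
from m import *
st()
E
```

```text
t 21.10 pos [432.4 226.5   8.1] zang -6.87 tilt [-0.0008  0.0003] F [ 0.5  0.3 -2.3] M [-0.04  0.1  -0.03] w 29.2 q [ 14.  20. 112.   0.  48.  21.]
```

Down 1 mm more, in case it touches, then release.

Request:
{"op": "carry_out", "data": {
  "steps": [
    [0,0.002,0,0,0,0],
    [0,0.002,0,0,0,0]
  ]
}}

```text
t: 21.35
eef_pos: [0.4326, 0.2265, 0.0073]
eef_rot: [[-0.12, -0.0, 0.993], [-0.993, 0.0, -0.12], [-0.0, -1.0, -0.001]]
contact_force: [0.5, -0.4, -1.9]
grip_width: 0.0291
```

Request:
{"op": "carry_out", "data": {
  "steps": [
    [0,0,0,0,0,0],
    [0,0,0,0,0,0],
    [0,0,0,0,0,0]
  ],
  "fingers": 0.5
}}

```text
t: 21.72
eef_pos: [0.4328, 0.2266, 0.0075]
eef_rot: [[-0.12, -0.0, 0.993], [-0.993, 0.0, -0.12], [-0.0, -1.0, -0.0]]
contact_force: [1.0, -0.5, -0.8]
grip_width: 0.044
```

Request:
{"op": "carry_out", "data": {
  "steps": [
    [0,-0.04,0,0,0,0],
    [0,-0.1,0,0,0,0],
    [0,-0.2,0,0,0,0],
    [0,-0.32,0,0,0,0],
    [0,-0.36,0,0,0,0],
    [0,-0.36,0,0,0,0]
  ]
}}

```text
t: 22.48
eef_pos: [0.4339, 0.2268, 0.1892]
eef_rot: [[-0.12, 0.004, 0.993], [-0.993, 0.001, -0.12], [-0.002, -1.0, 0.004]]
contact_force: [0.7, 0.7, -0.2]
grip_width: 0.0438
```

```bash
python3 - <<'E'
from m import *
st()
print(go([.3,.35,.25],20))
p,d=bot.snapshot("side");crop(p,195,140,70,75,10,"s15")
p,d=bot.snapshot("top");crop(p,330,195,80,45,10,"t15");np.savez("pics/t15.npz",p=p,d=d)
E
```

```text
t 22.48 pos [433.9 226.8 189.2] zang -6.87 tilt [0.0039 0.0014] F [ 0.7  0.7 -0.2] M [-0.08  0.11 -0.  ] w 43.8 q [ 14.   2. 107.   0.  70.  21.]
[-0.2128, -0.1223, -0.2949, -0.0081, -0.9379, -0.002]
```

View pics/s15.png

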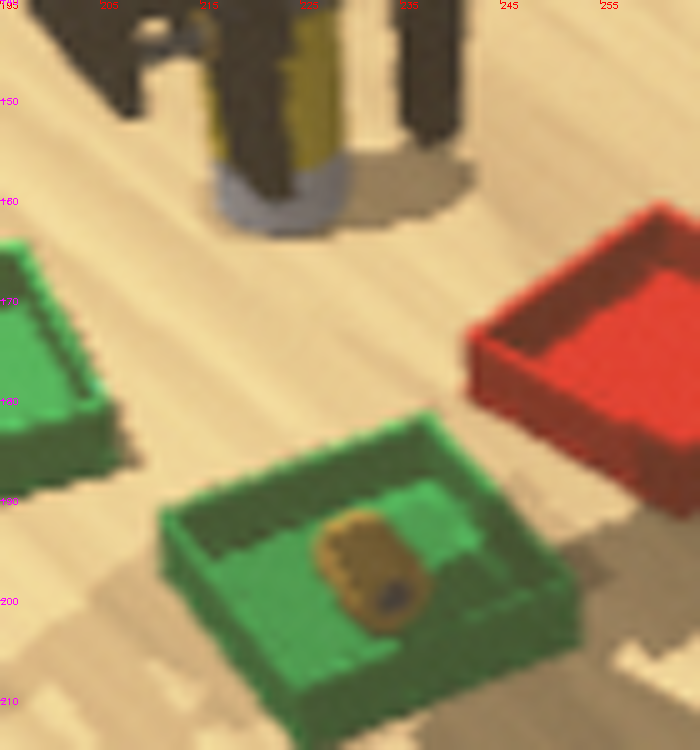

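View pics/t15.png

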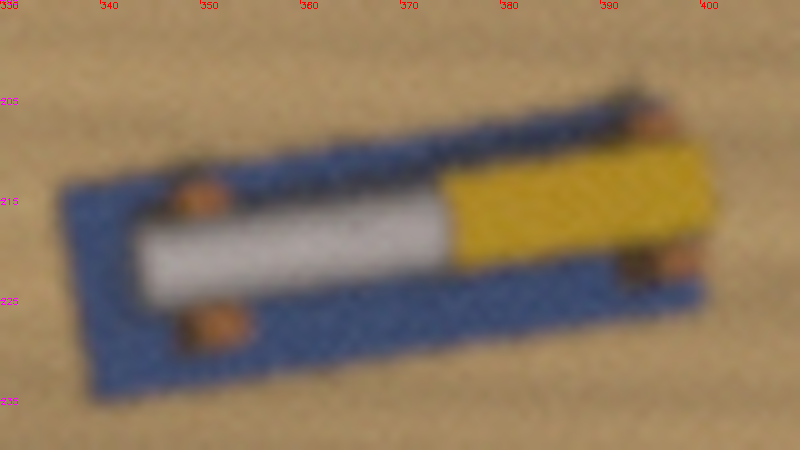

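```bash
python3 - <<'E'
from h import *
d=np.array([np.cos(np.radians(100.1)),np.sin(np.radians(100.1))]);n=np.array([d[1],-d[0]])
for f in("top0","t15"):
    C=cloud("top",np.load(f"pics/{f}.npz")["d"])
    M=C[200:235,335:405].reshape(-1,3);M=M[(M[:,2]>.052)&(M[:,2]<.07)]
    a=(M[:,:2]-[.4601,-.2578])@d*1e3;l=(M[:,:2]-[.4601,-.2578])@n*1e3
    for lo,hi in((-50,10),(25,60),(60,96)):
        m=(a>lo)&(a<hi)&(abs(l)<16);print(f,lo,"lat %.1f z %.1f"%(l[m].mean(),np.percentile(M[m,2],85)*1e3))
    print(a.min(),a.max())
p,dd=bot.snapshot("side");cv2.imwrite("pics/s16.png",p[:,:,::-1])
p,dd=bot.snapshot("top");cv2.imwrite("pics/t16.png",p[:,:,::-1]);st()
E
```

```text
top0 -50 lat -1.0 z 63.8
top0 25 lat -1.8 z 62.0
top0 60 lat -1.6 z 61.3
-53.6338514629486 96.04546447110049
t15 -50 lat -0.6 z 63.8
t15 25 lat -0.4 z 61.1
t15 60 lat -0.9 z 61.7
-53.70508785949882 96.12081347703231
t 22.68 pos [431.6 226.2 185.5] zang -6.88 tilt [-0.0036 -0.0004] F [-0.2 -0.5  0.6] M [-0.04  0.08  0.05] w 44.0 q [ 14.   2. 107.   0.  70.  21.]
```

View pics/s16.png

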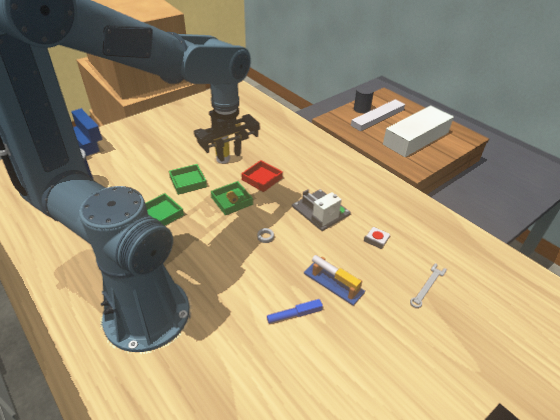

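View pics/t16.png

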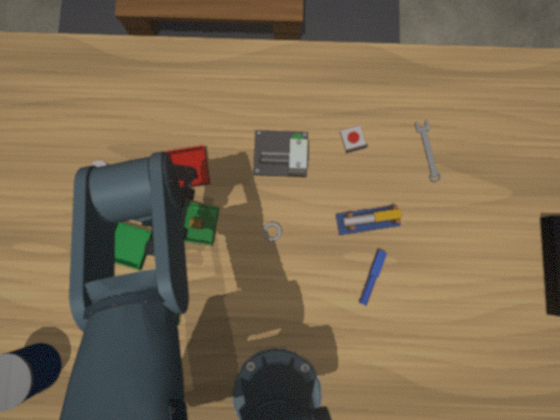

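```bash
python3 -c "
from rig import bot
print(bot.finish_job())"
```

```text
the job is handed in; nothing more can be done
None
```

The job is done and handed in at about 22.7 s of the 48 s. I took the yellow-handled drift from its cradle and pushed the bronze bushing right through the bore, with about 9 N, until it lay clear of the block on the catch rails. I then laid the drift back. The tag on the block's base is green, so the bushing went into the green nest farthest to the robot's right.

**Last checks:**
- **Bushing:** it lies at rest in the middle of that nest.
- **Drift:** it sits in both notches, within about 1 mm of how it lay, sideways and lengthwise.
- **Bystanders:** the race and wrench sit where they started in the last pictures. The can is mostly hidden by the arm there, but its foot showed in place in the side view just before.
- **Robot:** the gripper is open and clear above the nest, and the wrist reads no load.

**What disagreed or went less cleanly:**
- The side camera read y some 3 to 9 mm higher than the top camera. I went by the top camera, and the contact with the bushing came where it predicted.
- The drift rubbed the cradle notch with about 4 N on its way back, so I moved it 3 mm sideways before setting it down.

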